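Lay an interlocking paver sample panel and slide it to the photo position

ROBOT

A 7-joint arm with a two-finger parallel gripper is mounted at the origin on the work surface. World frame = base frame: x ahead of the robot, y to its left, z up, the work surface at z = 0. Lengths are in mm, angles in degrees, forces in N, time in s.
With the tool pointing down it reaches from about 400 to 875 mm from the base axis. Payload 6.5 kg.
Tool frame: the origin (TCP) lies at the very end of the fingers, on their centre line; the grasp point (between the pads) lies 19 mm behind it; x points along the fingers, z is the direction in which the jaws open and shut, and the axes are right-handed (so a half turn about x gives the same grasp; the last joint's range is limited). The gripper opens to 85 mm and grips with 20 to 120 N. Pads are 22 mm wide; open, the fingers measure 114 mm over their backs; the gripper's body (76 mm by 85 mm) begins 54 mm behind the grasp point. The pads swing forward as they close: fully open they stand 13 mm farther back than shut.
Start: joints at [60.321, 30.733, -0.252, 88.115, 0.149, 61.152, -4.079], TCP at [283.775, -584.775, 231.29] pointing down, gripper open.
Joint ranges: [-154.64, 154.64], [-21.42, 123.67], [-72.66, 72.17], [13.99, 137.28], [-74.86, 254.86], [10.95, 109.41], [-158.01, 158.01]. Speed limits (degrees/s): [136.94, 136.94, 180, 180, 180, 180, 180].

INTERFACE

Orientations are given as a 3x3 rotation matrix whose columns are the frame's x, y, z axes.
In Python, from bench import read_state, read_camera, calibration, job_done, masks_of, pinpoint gives the robot as it stands.
- The arm moves only by the tool apply_moves, never from a script. Its argument "motion" is a list of rows, each a list of 4 numbers: the shift along the tool's x, y, z in units of 40 mm (1.0 is 40 mm), then the turn about the tool's x in units of 6 degrees (1.0 is 6 degrees). A call has 1 to 20 rows; each row is the pose to reach, as a shift and turn from the pose measured when the call began, along the tool's axes at that moment; what a row does not reach only later rows make up. A row lasts 1/12 s, in which the tool goes at most 41.7 mm and 7.16 degrees, less where a joint would pass 70% of its speed; a pose out of reach is approached as far as the arm can. A call with a gripper value outside its range is refused whole. "fingers" is the opening in per cent of the stroke, from 0 (shut) to 100 (fully open), set as the call begins (left out, the last holds). The fingers move at their own pace and stop on an object; "grip_force" is the grip in N (left out, the last holds). Time passes only in rows, so rows that repeat a pose let the fingers close. It gives the time, the measured TCP pose, the force and the opening at its end, in the units of the state.
- read_state(): the state, without advancing time (a new reading comes with each control period).
- read_camera(name): name is "scene" or "side" or "wrist"; returns the picture (400x640x3 uint8, red, green, blue); there is no depth.
- calibration(name): a dict with "mtx" (3x3 intrinsics, pixels), "pose" (4x4, takes a point from camera to world coordinates). Camera axes: x right, y up, looking along -z (the intrinsics and any distortion apply to the point x, -y, -z); pixel columns grow to the right and rows downward; lengths in mm; the calibration is good to about 2 mm. A picture is of the moment at which its call begins: read the wrist's pose just before it. calibration takes no time and is no camera call; for the wrist camera it gives the pose at the moment of the call.
- job_done(): hands the job in, once; it reports no verdict.
Trained networks look in the newest picture that a camera, given by its name, has taken for a name from the list of things; names that differ only in an ending like _2 or _b are one class to them, and where a whole thing is asked for, a point or a joint stands for the part that bears it (a point fixed in the world has none). Each returns a list of dicts, best first, with "score" (0 to 1); they miss things now and then, are a little off and sometimes report something else, mostly with a low value. They report only what shows in the picture. A call takes as long as a camera call. They do not tell look-alikes from the thing itself.
- masks_of(camera, thing): "pixels" (400x640 bool, what is visible of it) and "position" ([column, row] in pixels, amid what is visible of it).
- pinpoint(camera, thing): "position" ([column, row] in pixels: a listed point, or the origin of a listed thing).
The state is a dict: "t": time; "q": joint angles; "qvel": joint speeds; "effort": joint torques, N m; "tool_pos": TCP position; "eef_rot": TCP orientation; "force": force on the tool from outside, world axes, zero at the start; "ft_torque": the same for the moment, N m; "finger_gap": finger opening in mm.
Only numpy, scipy, OpenCV 4.12 (cv2) and the standard library are available. Lean on these libraries where they do the work, as an engineer would, in place of code of your own. Each camera call takes 0.05 s, during which the arm holds its last target.

TASK

Lay every sample paver on the bench into the aluminium tray in the interlocking windmill pattern, each turned so that its tab points into its neighbour's notch and it drops flush, snug in its corner of the tray. Only when all the pavers that are there lie flush, slide the loaded tray along the bench, without lifting it, until it lies wholly inside the yellow tape square, ready for its photograph. Leave the jar, the beaker and the amber bottle alone.

Things in the scene. Friction and masses are not known exactly. Their poses are not given: they have to be found in the camera images.
- paver_terracotta_c (a point): terracotta red grid paver, plastic, 0.16 kg, loose, may be absent: its centre, half-way up. Body 114 (x) by 84 (y) by 32 (z) mm, z up. Two through openings, each 32 (x) by 44 (y) mm, leave a web 16 mm thick in x at the centre: put a finger in each opening and grip the web. Tab 26 wide stands out 14 mm at the middle of the +x end; notch 32 wide, 13 deep in the +y side, its middle at x = -15 mm.
- paver_sand_c (a point): sand yellow grid paver, plastic, 0.16 kg, loose, may be absent: its centre, half-way up. Body 114 (x) by 84 (y) by 32 (z) mm, z up. Two through openings, each 32 (x) by 44 (y) mm, leave a web 16 mm thick in x at the centre: put a finger in each opening and grip the web. Tab 26 wide stands out 14 mm at the middle of the +x end; notch 32 wide, 13 deep in the +y side, its middle at x = -15 mm.
- paver_green_c (a point): green grid paver, plastic, 0.16 kg, loose, may be absent: its centre, half-way up. Body 114 (x) by 84 (y) by 32 (z) mm, z up. Two through openings, each 32 (x) by 44 (y) mm, leave a web 16 mm thick in x at the centre: put a finger in each opening and grip the web. Tab 26 wide stands out 14 mm at the middle of the +x end; notch 32 wide, 13 deep in the +y side, its middle at x = -15 mm.
- paver_slate_c (a point): slate blue-grey grid paver, plastic, 0.16 kg, loose, may be absent: its centre, half-way up. Body 114 (x) by 84 (y) by 32 (z) mm, z up. Two through openings, each 32 (x) by 44 (y) mm, leave a web 16 mm thick in x at the centre: put a finger in each opening and grip the web. Tab 26 wide stands out 14 mm at the middle of the +x end; notch 32 wide, 13 deep in the +y side, its middle at x = -15 mm.
- tray_c (a point): centre (half-way up) of the loose aluminium tray, 0.45 kg empty: 222 x 222 x 36 mm outside, x and y along its walls; walls 8 mm, floor 4 mm thick, a fixed block 30 x 30 mm in the middle, high as the rim. Four pavers fill it like a windmill round the block, each tab in a neighbour's notch, joints 4 mm (2 mm to walls and block), tops level with the rim.
- place_0 (a point): place 0 of the tray: where the centre of a paver lies, and how its axes point, when it lies flush on the tray floor at this place. A paver fits here this way round only; any paver may take any place.
- place_1 (a point): place 1 of the tray: where the centre of a paver lies, and how its axes point, when it lies flush on the tray floor at this place. Turned a further 90 degrees anticlockwise, seen from above, from place 0.
- place_2 (a point): place 2 of the tray: where the centre of a paver lies, and how its axes point, when it lies flush on the tray floor at this place. Turned a further 180 degrees anticlockwise, seen from above, from place 0.
- place_3 (a point): place 3 of the tray: where the centre of a paver lies, and how its axes point, when it lies flush on the tray floor at this place. Turned a further 270 degrees anticlockwise, seen from above, from place 0.
- outline_c (a point): centre of the photo position: a square of yellow tape stuck flat on the bench, 260 mm square inside the tape (tape 19 mm wide), x and y axes along its sides; a flat strip of grey squares lies beyond its -x side
- jar: bystander: white plastic jar with a blue cap, 62 mm across, 85 mm high; origin under its middle
- beaker: bystander: glass beaker, 70 mm across, 90 mm high; origin under its middle
- amber_bottle: bystander: amber glass bottle, 56 mm across, 120 mm high; origin under its middle
There are look-alikes about, which are no part of the job. What is shaped like the part that bears paver_terracotta_c but pink or purple is not meant.

How it is judged:
By the outcome, as a careful person would: the job done as asked, in the order asked, and still so for the second after the job is handed in, with the robot touching nothing.
Of paver_terracotta, paver_sand, paver_green, paver_slate only 3 to 4 are there at a start; the rules pass over those that are not, and their reading is None.
At some moment in a run one of paver_terracotta, paver_sand, paver_green, paver_slate may be knocked a few centimetres aside while the robot is not near it.
Once in a run the grip may slacken for a moment while it holds something.
It also fails if it takes over 210 s, if anything falls off the work surface, if the arm or the gripper's body presses on something with over 40 N, if the wrist force passes 120 N, or if a joint passes its speed limit or range.

## Working session

There is one attempt and no reset: what is moved stays moved. The work goes in short steps, Python scripts to look and compute and a tool call to move; the robot and the scene stay as the last step left them, time stands still between calls to the robot, and variables do not carry over. Pictures are saved under pics/ and viewed, and the job is handed in when it is done.

Besides the shell and the picture viewer there is one more tool, called by a JSON object that holds its "name" and its "arguments", one argument or row to a line. apply_moves: Moves the arm, as the interface text tells. Its arguments: {"type":"object","properties":{"motion":{"type":"array"},"fingers":{"type":"number"},"grip_force":{"type":"number"}},"required":["motion"]}

```bash
ls; mkdir -p pics; python3 - <<'E'
from bench import *
import cv2, numpy as np
s=read_state();print({k:np.round(v,2).tolist() for k,v in s.items()})
for n in ["scene","side","wrist"]:
    im=read_camera(n); cv2.imwrite(f"pics/{n}0.png",im[:,:,::-1])
    c=calibration(n);print(n,np.round(c["mtx"],1).tolist(),np.round(c["pose"],3).tolist(),[k for k in c])
E
```

```text
pics
{'t': 0.0, 'q': [60.32, 30.78, -0.26, 88.17, 0.15, 61.15, -4.08], 'qvel': [0.02, -0.02, -0.01, -0.03, 0.0, -0.04, 0.13], 'effort': [-0.0, -58.34, 1.05, -25.91, 0.01, 0.01, -0.0], 'tool_pos': [283.47, -584.21, 230.4], 'eef_rot': [[-0.0, 0.9, 0.44], [0.0, 0.44, -0.9], [-1.0, -0.0, -0.0]], 'force': [0.08, 0.13, 0.58], 'ft_torque': [0.02, -0.01, 0.03], 'finger_gap': 85.42}
scene [[454.2, 0.0, 323.2], [0.0, 454.2, 199.4], [0.0, 0.0, 1.0]] [[0.029, -0.669, 0.743, 1582.511], [1.0, 0.02, -0.021, -146.757], [-0.001, 0.743, 0.669, 1017.341], [0.0, 0.0, 0.0, 1.0]] ['mtx', 'pose']
side [[503.9, 0.0, 325.7], [0.0, 503.9, 200.3], [0.0, 0.0, 1.0]] [[-0.996, 0.04, -0.077, 405.485], [-0.087, -0.503, 0.86, 1186.845], [-0.004, 0.864, 0.504, 809.575], [0.0, 0.0, 0.0, 1.0]] ['mtx', 'pose']
wrist [[355.0, 0.0, 323.2], [0.0, 355.0, 205.6], [0.0, 0.0, 1.0]] [[0.436, 0.854, 0.284, 356.592], [-0.9, 0.414, 0.137, -550.261], [-0.001, -0.316, 0.949, 373.831], [0.0, 0.0, 0.0, 1.0]] ['mtx', 'pose']
```

View pics/scene0.png

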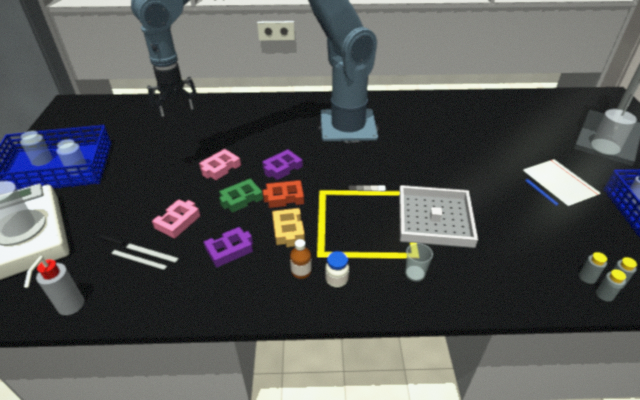

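View pics/side0.png

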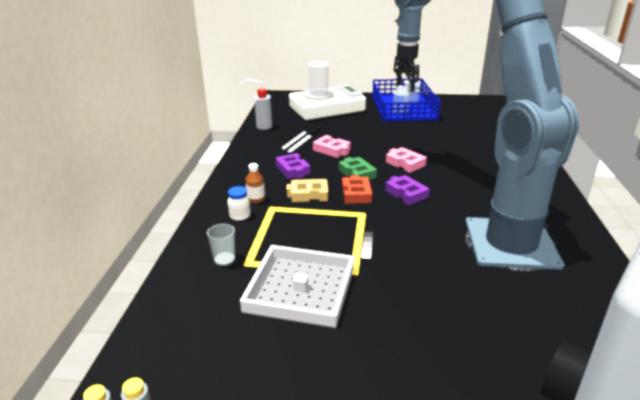

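View pics/wrist0.png

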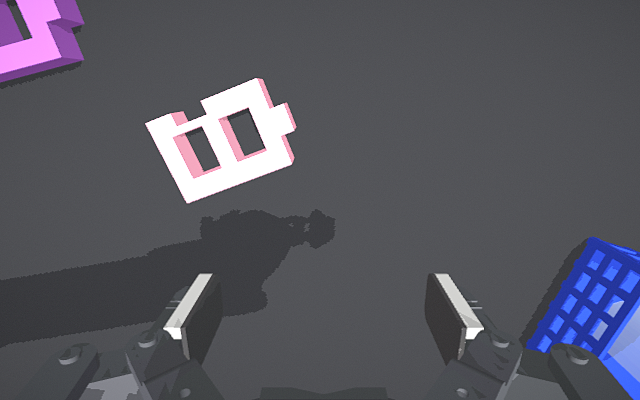

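```bash
cat > h.py <<'E'
import numpy as np, cv2
from bench import *
def ray(cam_cal,px):
    K,T=cam_cal["mtx"],cam_cal["pose"]
    d=np.linalg.solve(K,[px[0],px[1],1.]); d=np.array([d[0],-d[1],-d[2]])
    return T[:3,3],T[:3,:3]@d
def onplane(cal,px,z):
    o,d=ray(cal,px); return o+d*(z-o[2])/d[2]
def proj(cal,P):
    P=np.atleast_2d(P); K,T=cal["mtx"],cal["pose"]
    p=(P-T[:3,3])@T[:3,:3]; p=p*[1,-1,-1]
    u=p@K.T; return u[:,:2]/u[:,2:]
E
python3 - <<'E'
from h import *
for cam in ["scene","side"]:
    im=read_camera(cam); c=calibration(cam)
    for th,z in [("paver_terracotta_c",16),("paver_sand_c",16),("paver_green_c",16),("paver_slate_c",16),("tray_c",18),("outline_c",0),("place_0",20),("jar",0),("beaker",0),("amber_bottle",0)]:
        for r in pinpoint(cam,th)[:4]:
            p=r["position"];x=onplane(c,p,z);print(cam,th,round(r["score"],2),np.round(p),np.round(x[:2]),im[int(p[1])-3:int(p[1])+4,int(p[0])-3:int(p[0])+4].mean((0,1)).round())
E
```

```text
scene paver_terracotta_c 0.89 [281. 164.] [ 278. -261.] [115.  53. 148.]
scene paver_terracotta_c 0.88 [285. 194.] [ 440. -242.] [197.  82.  46.]
scene paver_terracotta_c 0.74 [177. 218.] [ 547. -578.] [226. 146. 176.]
scene paver_terracotta_c 0.69 [220. 164.] [ 268. -480.] [226. 145. 175.]
scene paver_sand_c 0.89 [288. 225.] [ 586. -229.] [190. 161.  84.]
scene paver_sand_c 0.39 [336. 278.] [797. -88.] [185. 183. 165.]
scene paver_green_c 0.63 [240. 196.] [ 446. -392.] [ 60. 122.  70.]
scene tray_c 0.79 [437. 215.] [558. 243.] [186. 187. 183.]
scene place_0 0.71 [451. 204.] [509. 300.] [161. 165. 163.]
scene place_0 0.67 [415. 206.] [517. 181.] [164. 169. 166.]
scene place_0 0.64 [453. 225.] [604. 282.] [162. 167. 164.]
scene place_0 0.57 [421. 221.] [587. 187.] [167. 172. 168.]
scene jar 0.91 [335. 278.] [783. -90.] [192. 191. 173.]
scene jar 0.6 [456. 228.] [598. 297.] [164. 169. 166.]
scene beaker 0.84 [412. 273.] [771. 128.] [166. 182. 177.]
scene amber_bottle 0.61 [300. 271.] [ 756. -190.] [167. 160. 145.]
side paver_terracotta_c 0.89 [407. 187.] [ 269. -274.] [161.  76. 202.]

[... 309 characters left out ...]
8. 168.] [ 434. -395.] [ 84. 156.  96.]
side paver_green_c 0.21 [355. 186.] [ 439. -268.] [212.  94.  64.]
side tray_c 0.55 [303. 279.] [550. 225.] [252. 251. 252.]
side tray_c 0.34 [356. 187.] [ 437. -255.] [210.  93.  64.]
side outline_c 0.5 [357. 170.] [ 438. -419.] [ 91. 168. 104.]
side place_0 0.88 [277. 294.] [603. 287.] [228. 229. 231.]
side place_0 0.67 [315. 296.] [514. 285.] [236. 237. 238.]
side place_0 0.65 [285. 270.] [599. 193.] [226. 228. 229.]
side place_0 0.56 [324. 268.] [501. 180.] [230. 231. 233.]
side jar 0.93 [241. 213.] [781. -96.] [221. 213. 201.]
side beaker 0.7 [224. 258.] [772. 131.] [235. 243. 242.]
side amber_bottle 0.87 [257. 198.] [ 752. -190.] [183. 157. 137.]
```

```bash
cat >> h.py <<'E'
def goto(pos,yaw=None,s=None):
    """yaw = direction of tool z (jaw axis) in world deg, mod 180 chosen nearest; prints units"""
    s=s or read_state(); R=np.array(s["eef_rot"]); p=np.array(s["tool_pos"])
    d=R.T@(np.array(pos,float)-p)/40
    cur=np.degrees(np.arctan2(R[1,2],R[0,2])); t=0
    if yaw is not None:
        dy=(yaw-cur+90)%180-90; t=-dy/6   # tool x down: +turn = clockwise from above
    print("tool",p.round(1),"jaw yaw",round(cur,1),"q7",round(s["q"][6],1),"gap",round(s["finger_gap"],1),"t",round(s["t"],1))
    print("MOVE",np.round(d,3).tolist(),"turn",round(t,3),"(alt",round(t+30,2),round(t-30,2),") rows>=",int(np.ceil(max(np.linalg.norm(d)*40/41.7,abs(t)*6/7.16))))
E
python3 -c "
from h import *
goto([470,-300,320],-64)"
```

```text
tool [ 283.8 -584.8  231.3] jaw yaw -64.1 q7 -4.1 gap 85.3 t 1.2
MOVE [-2.218, 7.297, -4.373] turn -0.019 (alt 29.98 -30.02 ) rows>= 9
```

{"name": "apply_moves", "arguments": {
  "motion": [
    [-2.2, 7.3, -4.4, 0],
    [-2.2, 7.3, -4.4, 0],
    [-2.2, 7.3, -4.4, 0],
    [-2.2, 7.3, -4.4, 0],
    [-2.2, 7.3, -4.4, 0],
    [-2.2, 7.3, -4.4, 0],
    [-2.2, 7.3, -4.4, 0],
    [-2.2, 7.3, -4.4, 0],
    [-2.2, 7.3, -4.4, 0],
    [-2.2, 7.3, -4.4, 0],
    [-2.2, 7.3, -4.4, 0],
    [-2.2, 7.3, -4.4, 0]
  ],
  "fingers": 42
}}

```text
t: 2.25
tool_pos: [468.8, -300.0, 319.1]
eef_rot: [[-0.001, 0.9, 0.435], [-0.001, 0.435, -0.9], [-1.0, -0.001, 0.0]]
force: [-0.6, 0.7, -0.8]
finger_gap: 36.0
```

```bash
python3 - <<'E'
from h import *
import json
c=calibration("wrist");im=read_camera("wrist"); cv2.imwrite("pics/w1.png",im[:,:,::-1]);np.savez("w1.npz",im=im,**c)
goto([0,0,0]);print(read_state()["q"])
im=read_camera("scene"); cv2.imwrite("pics/s1.png",im[:,:,::-1])
E
```

```text
tool [ 468.5 -300.4  318.9] jaw yaw -64.2 q7 -38.3 gap 36.2 t 2.3
MOVE [7.982, -7.277, -11.852] turn 0 (alt 30 -30 ) rows>= 16
[ 33.76161188  17.05172907  -7.2229299   96.27340828   2.35384562
  66.86303263 -38.32184558]
```

View pics/w1.png

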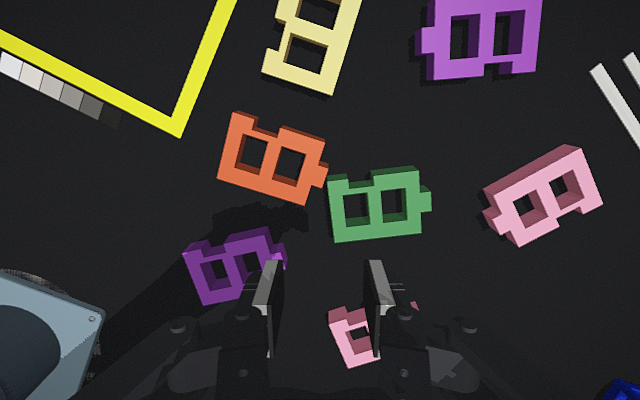

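View pics/s1.png

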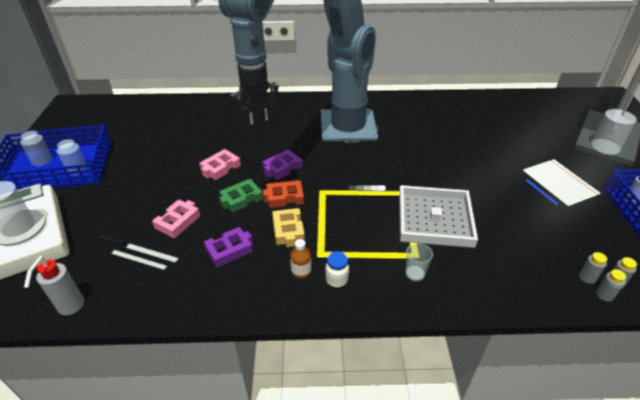

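```bash
cat >> h.py <<'E'
from scipy.optimize import minimize
OUT=np.array([[-57,-42],[57,-42],[57,-13],[71,-13],[71,13],[57,13],[57,42],[1,42],[1,29],[-31,29],[-31,42],[-57,42]],float)
H1=np.array([[8,-22],[40,-22],[40,22],[8,22]],float);H2=H1*[-1,1]
HUE={"red":(0,10),"sand":(18,32),"green":(50,72)}
def cmask(im,col):
    hsv=cv2.cvtColor(im,cv2.COLOR_RGB2HSV); h,s,v=[hsv[...,i].astype(int) for i in range(3)]
    lo,hi=HUE[col]; smin={"red":120,"sand":50,"green":60}[col]
    m=(h>=lo)&(h<=hi)&(s>smin)&(v>45)
    if col=="sand": m&=s<170   # exclude tape
    m=m.astype(np.uint8)
    n,l,st,_=cv2.connectedComponentsWithStats(m)
    if n<2: return m*0
    return (l==1+np.argmax(st[1:,4])).astype(np.uint8)
def tr(poly,x,y,a):
    a=np.radians(a);R=np.array([[np.cos(a),-np.sin(a)],[np.sin(a),np.cos(a)]]);return poly@R.T+[x,y]
SS=3
def render(cal,polys_out,polys_hole,x,y,a,z0,h,box):
    u0,v0,w,hh=box; m=np.zeros((hh*SS,w*SS),np.uint8)
    def P(poly,z):
        q=tr(poly,x,y,a); q=proj(cal,np.c_[q,np.full(len(q),z)])
        return np.round(((q-[u0,v0])*SS+(SS-1)/2)*16).astype(np.int32)
    for z in np.linspace(z0,z0+h,7): cv2.fillPoly(m,[P(polys_out,z)],1,shift=4)
    for H in polys_hole:
        hm=np.ones_like(m)
        for z in (z0,z0+h):
            t=np.zeros_like(m);cv2.fillPoly(t,[P(H,z)],1,shift=4);hm&=t
        m[hm>0]=0
    return m
def fitpaver(im,cal,col,z0=0,valid=None,init=None,mask=None):
    m=cmask(im,col) if mask is None else mask
    ys,xs=np.nonzero(m); 
    if len(xs)<50: return None
    b=(max(xs.min()-12,0),max(ys.min()-12,0)); b=(*b,min(xs.max()+13,640)-b[0],min(ys.max()+13,400)-b[1])
    M=cv2.resize(m[b[1]:b[1]+b[3],b[0]:b[0]+b[2]],None,fx=SS,fy=SS,interpolation=cv2.INTER_NEAREST)
    V=np.ones_like(M) if valid is None else cv2.resize(valid[b[1]:b[1]+b[3],b[0]:b[0]+b[2]].astype(np.uint8),None,fx=SS,fy=SS,interpolation=cv2.INTER_NEAREST)
    def cost(p):
        r=render(cal,OUT,[H1,H2],p[0],p[1],p[2],z0,32,b)
        return 1-((r&M&V).sum()/max(1,((r|M)&V).sum()))
    c=onplane(cal,[xs.mean(),ys.mean()],z0+20)[:2]
    starts=[[c[0],c[1],a] for a in range(0,360,20)] if init is None else [init]
    starts=sorted(starts,key=cost)[:4]
    best=None
    for s in starts:
        r=minimize(cost,s,method="Nelder-Mead",options=dict(initial_simplex=np.array([s,np.add(s,[6,0,0]),np.add(s,[0,6,0]),np.add(s,[0,0,8])]),maxiter=120,xatol=.05,fatol=1e-4))
        if best is None or r.fun<best.fun: best=r
    x,y,a=best.x; return x,y,(a+180)%360-180,best.fun
def show(im,cal,fits,name,z0=0,up=1):
    o=cv2.resize(im[:,:,::-1].copy(),None,fx=up,fy=up)
    for (x,y,a) in fits:
        for poly in (OUT,H1,H2):
            q=tr(poly,x,y,a);q=proj(cal,np.c_[q,np.full(len(q),z0+32)])*up
            cv2.polylines(o,[np.round(q).astype(np.int32)],True,(255,0,255),1)
    cv2.imwrite(name,o)
E
python3 - <<'E'
from h import *
d=np.load("w1.npz");im=d["im"];cal=dict(mtx=d["mtx"],pose=d["pose"])
F=[]
for c in HUE:
    f=fitpaver(im,cal,c);print(c,np.round(f,2));F.append(f[:3])
show(im,cal,F,"pics/w1f.png")
E
```

```text
red [ 4.3643e+02 -2.4354e+02 -8.2250e+01  5.0000e-02]
sand [ 5.8889e+02 -2.2876e+02  7.7500e+00  6.0000e-02]
green [ 4.3941e+02 -3.8955e+02 -5.7040e+01  4.0000e-02]
```

View pics/w1f.png

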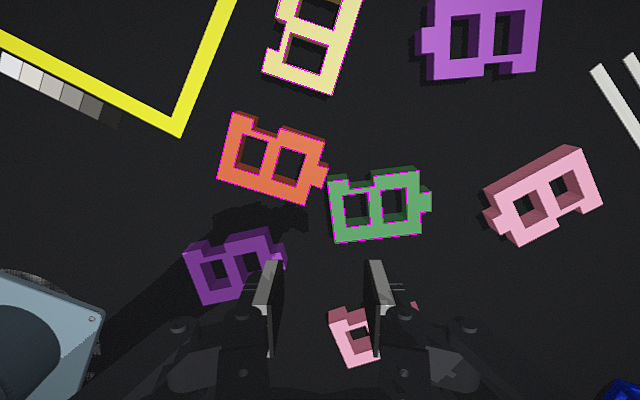

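```bash
python3 -c "
from h import *
goto([590,220,280],-64)"
```

```text
tool [ 468.4 -300.5  318.9] jaw yaw -64.3 q7 -38.3 gap 35.9 t 2.4
MOVE [0.964, 8.388, -10.402] turn -0.045 (alt 29.95 -30.05 ) rows>= 13
```

{"name": "apply_moves", "arguments": {
  "motion": [
    [0.96, 8.4, -10.4, 0],
    [0.96, 8.4, -10.4, 0],
    [0.96, 8.4, -10.4, 0],
    [0.96, 8.4, -10.4, 0],
    [0.96, 8.4, -10.4, 0],
    [0.96, 8.4, -10.4, 0],
    [0.96, 8.4, -10.4, 0],
    [0.96, 8.4, -10.4, 0],
    [0.96, 8.4, -10.4, 0],
    [0.96, 8.4, -10.4, 0],
    [0.96, 8.4, -10.4, 0],
    [0.96, 8.4, -10.4, 0],
    [0.96, 8.4, -10.4, 0],
    [0.96, 8.4, -10.4, 0],
    [0.96, 8.4, -10.4, 0],
    [0.96, 8.4, -10.4, 0]
  ]
}}

```text
t: 3.68
tool_pos: [590.9, 218.2, 279.5]
eef_rot: [[-0.002, 0.902, 0.432], [-0.002, 0.432, -0.902], [-1.0, -0.002, 0.001]]
force: [0.1, -1.4, 0.3]
finger_gap: 35.7
```

```bash
python3 - <<'E'
from h import *
c=calibration("wrist");im=read_camera("wrist"); cv2.imwrite("pics/w2.png",im[:,:,::-1]);np.savez("w2.npz",im=im,**c)
goto([590,220,280],26)
E
```

```text
tool [591.  217.5 279.8] jaw yaw -64.4 q7 -96.7 gap 35.8 t 3.7
MOVE [-0.004, 0.004, -0.067] turn 14.925 (alt 44.93 -15.07 ) rows>= 13
```

View pics/w2.png

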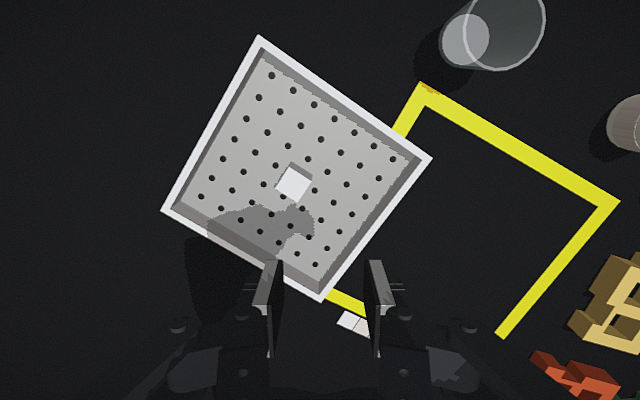

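```bash
cat >> h.py <<'E'
def SQ(s): return np.array([[-s,-s],[s,-s],[s,s],[-s,s]],float)/2
def fill(cal,poly,z,x,y,a,ss=SS):
    m=np.zeros((400*ss,640*ss),np.uint8); q=tr(poly,x,y,a); q=proj(cal,np.c_[q,np.full(len(q),z)])
    cv2.fillPoly(m,[np.round((q*ss+(ss-1)/2)*16).astype(np.int32)],1,shift=4); return m
def up(m,ss=SS): return cv2.resize(m.astype(np.uint8),None,fx=ss,fy=ss,interpolation=cv2.INTER_NEAREST)
def nm(cost,s,step=(8,8,4)):
    sim=np.array([s]+[np.add(s,np.eye(3)[i]*step[i]) for i in range(3)])
    return minimize(cost,s,method="Nelder-Mead",options=dict(initial_simplex=sim,maxiter=150,xatol=.03,fatol=1e-5))
def fittray(im,cal,init,thr=205,valid=None,z=36):
    g=im.astype(int); m=(g.min(2)>thr)
    # keep only near expected tray
    near=cv2.dilate(fill(cal,SQ(250),z,*init,ss=1),np.ones((9,9)))
    V=near>0
    if valid is not None: V&=valid>0
    M=up(m);V=up(V)
    def cost(p):
        r=fill(cal,SQ(222),z,*p); r[fill(cal,SQ(206),z,*p)>0]=0; r|=fill(cal,SQ(30),z,*p)
        return 1-(r&M&V).sum()/((r|M)&V).sum()
    r=nm(cost,init); return (*r.x,r.fun)
def yellow(im):
    hsv=cv2.cvtColor(im,cv2.COLOR_RGB2HSV);return (hsv[...,0]>24)&(hsv[...,0]<36)&(hsv[...,1]>170)&(hsv[...,2]>90)
def fittape(im,cal,init,V=None):
    M=up(yellow(im)); V=np.ones_like(M) if V is None else up(V)
    def cost(p):
        r=fill(cal,SQ(298),0,*p); r[fill(cal,SQ(260),0,*p)>0]=0
        return 1-(r&M&V).sum()/((r|M)&V).sum()
    r=nm(cost,init); return (*r.x,r.fun)
E
cat > f2.py <<'E'
from h import *
import sys
def run(n,t0,o0,cut=255):
    d=np.load(n+".npz");im=d["im"];cal=dict(mtx=d["mtx"],pose=d["pose"])
    V=np.ones((400,640),bool);V[cut:,120:520]=0
    t=fittray(im,cal,t0,valid=V);print("tray",np.round(t,2))
    Vt=V.copy(); Vt[fill(cal,SQ(240),36,*t[:3],ss=1)>0]=0;Vt[fill(cal,SQ(240),0,*t[:3],ss=1)>0]=0
    o=fittape(im,cal,o0,Vt);print("tape",np.round(o,2))
    b=im[:,:,::-1].copy()
    for s,z,p in [(222,36,t),(206,36,t),(30,36,t),(298,0,o),(260,0,o)]:
        q=tr(SQ(s),*p[:3]);q=proj(cal,np.c_[q,np.full(4,z)]);cv2.polylines(b,[np.round(q).astype(np.int32)],True,(255,0,255) if z else (0,0,255),1)
    cv2.imwrite(f"pics/{n}f.png",b)
if __name__=="__main__": run(sys.argv[1],[555,238,-2],[560,35,0])
E
python3 f2.py w2
```

```text
tray [ 5.5546e+02  2.3753e+02 -8.1400e+00  1.1000e-01]
tape [ 5.6206e+02  1.3670e+01 -1.9400e+00  1.0000e-01]
```

View pics/w2f.png

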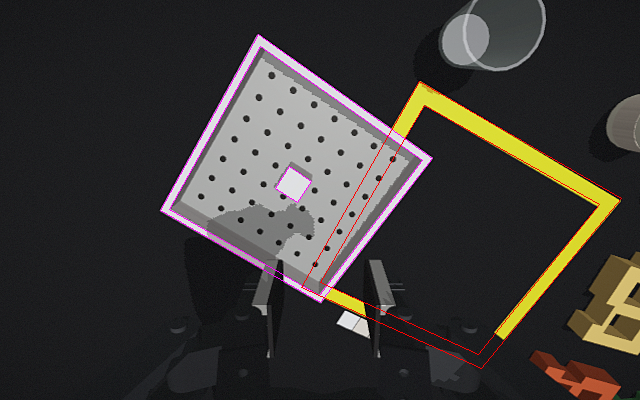

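{"name": "apply_moves", "arguments": {
  "motion": [
    [0, 0, 0, -1.2],
    [0, 0, 0, -2.4],
    [0, 0, 0, -3.6],
    [0, 0, 0, -4.8],
    [0, 0, 0, -6.0],
    [0, 0, 0, -7.2],
    [0, 0, 0, -8.4],
    [0, 0, 0, -9.6],
    [0, 0, 0, -10.8],
    [0, 0, 0, -12],
    [0, 0, 0, -13.2],
    [0, 0, 0, -14.4],
    [0, 0, 0, -15],
    [0, 0, 0, -15],
    [0, 0, 0, -15],
    [0, 0, 0, -15]
  ]
}}

```text
t: 5.07
tool_pos: [591.3, 216.2, 279.9]
eef_rot: [[-0.001, -0.428, 0.904], [-0.003, 0.904, 0.428], [-1.0, -0.002, -0.002]]
force: [-0.2, 1.0, -0.1]
finger_gap: 36.0
```

```bash
python3 - <<'E'
from h import *
c=calibration("wrist");im=read_camera("wrist"); cv2.imwrite("pics/w3.png",im[:,:,::-1]);np.savez("w3.npz",im=im,**c)
goto([590,220,280],26)
E
python3 f2.py w3
```

```text
tool [591.2 216.6 279.9] jaw yaw 25.4 q7 -14.6 gap 36.1 t 5.1
MOVE [-0.002, 0.089, 0.009] turn -0.104 (alt 29.9 -30.1 ) rows>= 1
tray [ 5.5557e+02  2.3759e+02 -8.2100e+00  1.8000e-01]
tape [ 5.6194e+02  3.6220e+01 -2.3600e+00  3.4000e-01]
```

View pics/w3f.png

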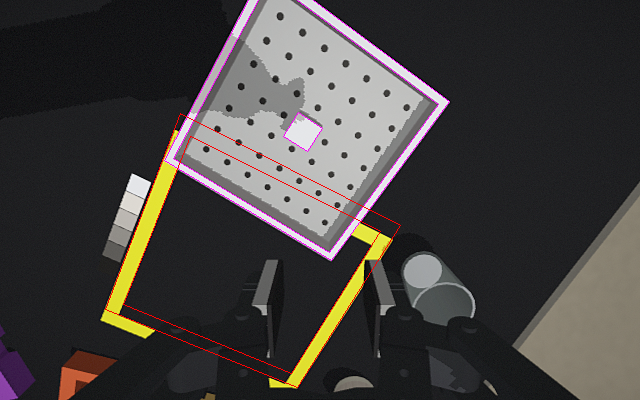

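```bash
python3 -c "
from h import *
goto([589,-229,170],7.75)"
```

```text
tool [591.2 216.6 279.9] jaw yaw 25.4 q7 -14.6 gap 36.1 t 5.1
MOVE [2.775, -10.037, -4.819] turn 2.938 (alt 32.94 -27.06 ) rows>= 12
```

{"name": "apply_moves", "arguments": {
  "motion": [
    [2.8, -10, -4.8, 2.9],
    [2.8, -10, -4.8, 2.9],
    [2.8, -10, -4.8, 2.9],
    [2.8, -10, -4.8, 2.9],
    [2.8, -10, -4.8, 2.9],
    [2.8, -10, -4.8, 2.9],
    [2.8, -10, -4.8, 2.9],
    [2.8, -10, -4.8, 2.9],
    [2.8, -10, -4.8, 2.9],
    [2.8, -10, -4.8, 2.9],
    [2.8, -10, -4.8, 2.9],
    [2.8, -10, -4.8, 2.9],
    [2.8, -10, -4.8, 2.9],
    [2.8, -10, -4.8, 2.9],
    [2.8, -10, -4.8, 2.9]
  ]
}}

```text
t: 6.37
tool_pos: [589.6, -225.4, 169.5]
eef_rot: [[-0.0, -0.141, 0.99], [-0.002, 0.99, 0.141], [-1.0, -0.002, -0.0]]
force: [0.4, -0.9, -0.3]
finger_gap: 36.0
```

```bash
cat > look.py <<'E'
from h import *
import sys
n,col=sys.argv[1:3]
s=read_state();c=calibration("wrist");im=read_camera("wrist");np.savez(n+".npz",im=im,**c)
f=fitpaver(im,c,col);print(col,np.round(f,2)); show(im,c,[f[:3]],f"pics/{n}.png")
goto([f[0],f[1],8],f[2])
E
python3 look.py w4 sand
```

```text
sand [ 5.8904e+02 -2.2910e+02  8.2500e+00  4.0000e-02]
tool [ 589.7 -225.3  169.6] jaw yaw 8.1 q7 9.3 gap 36.0 t 6.4
MOVE [4.04, -0.085, -0.027] turn -0.023 (alt 29.98 -30.02 ) rows>= 4
```

View pics/w4.png

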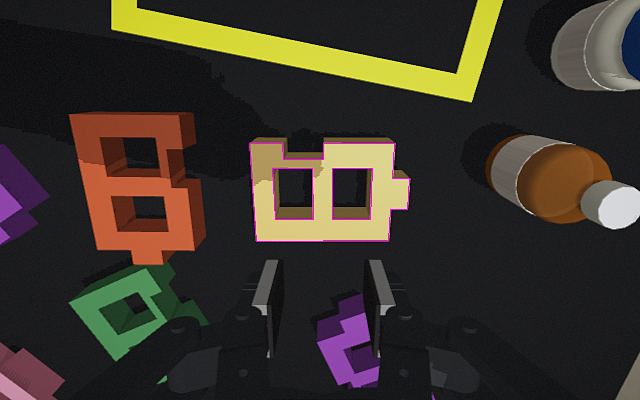

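{"name": "apply_moves", "arguments": {
  "motion": [
    [1, -0.09, -0.02, 0],
    [2, -0.09, -0.02, 0],
    [3, -0.09, -0.02, 0],
    [3.6, -0.09, -0.02, 0],
    [4.05, -0.09, -0.02, 0],
    [4.05, -0.09, -0.02, 0],
    [4.05, -0.09, -0.02, 0]
  ]
}}

```text
t: 7.0
tool_pos: [589.5, -227.7, 7.6]
eef_rot: [[-0.001, -0.143, 0.99], [-0.001, 0.99, 0.143], [-1.0, -0.001, -0.001]]
force: [0.1, -1.0, 0.4]
finger_gap: 35.7
```

{"name": "apply_moves", "arguments": {
  "motion": [
    [0, 0, 0, 0],
    [0, 0, 0, 0],
    [0, 0, 0, 0],
    [0, 0, 0, 0],
    [0, 0, 0, 0],
    [0, 0, 0, 0]
  ],
  "fingers": 0,
  "grip_force": 60
}}

```text
t: 7.5
tool_pos: [591.3, -227.5, 9.8]
eef_rot: [[0.002, -0.143, 0.99], [-0.001, 0.99, 0.143], [-1.0, -0.002, 0.002]]
force: [-0.7, 1.3, 6.6]
finger_gap: 14.8
```

{"name": "apply_moves", "arguments": {
  "motion": [
    [-0.5, 0, 0, 0],
    [-1.5, 0, 0, 0],
    [-2.5, 0, 0, 0],
    [-3.5, 0, 0, 0],
    [-4, 0, 0, 0],
    [-4, 0, 0, 0],
    [-4, 0, 0, 0]
  ]
}}

```text
t: 8.08
tool_pos: [591.5, -227.7, 171.5]
eef_rot: [[0.005, -0.143, 0.99], [-0.003, 0.99, 0.143], [-1.0, -0.004, 0.005]]
force: [-1.2, -0.3, -3.1]
finger_gap: 15.1
```

```bash
cat >> h.py <<'E'
TRAY=[555.5,237.55,-8.2]
PL=[(-44,-59),(59,-44),(44,59),(-59,44)]
def place(k,T=None):
    T=T or TRAY
    p=tr(np.array([PL[k]],float),*T)[0]; return p[0],p[1],(T[2]+90*k+180)%360-180
def fithand(im,cal,col,s,gz=None,mask=None):
    """pose of held paver: plane parallel; paver bottom z0 searched"""
    p=s["tool_pos"];R=s["eef_rot"];yaw=np.degrees(np.arctan2(R[1,2],R[0,2]))
    best=None
    for fl in (0,180):
        for z0 in ([gz] if gz is not None else np.arange(p[2]-16,p[2]+3,2)):
            V=np.ones((400,640),bool)
            f=fitpaver(im,cal,col,z0=z0,init=[p[0],p[1],yaw+fl],mask=mask)
            if f and (best is None or f[3]<best[3]): best=(*f,z0-p[2])
    dx=R.T@(np.array([best[0],best[1],0])-p)
    print("inhand",np.round(best,2),"tool yaw",round(yaw,2),"offset toolframe y,z",dx[1:].round(2),"dyaw",round((best[2]-yaw+180)%360-180,2))
    return best,dx
E
python3 - <<'E'
from h import *
s=read_state();c=calibration("wrist");im=read_camera("wrist");np.savez("w5.npz",im=im,**c)
m=cmask(im,"sand");b,_=fithand(im,c,"sand",s)
show(im,c,[b[:3]],"pics/w5.png",z0=s["tool_pos"][2]+b[4])
print(place(1)); x,y,a=place(1); goto([x,y,200],a)
E
```

```text
inhand [ 5.9145e+02 -2.2912e+02  8.1100e+00  3.2000e-01 -1.0000e+01] tool yaw 8.22 offset toolframe y,z [-0.77 -1.02] dyaw -0.11
(np.float64(607.621124540517), np.float64(185.5847387514321), 81.80000000000001)
tool [ 590.2 -227.4  169.6] jaw yaw 8.2 q7 9.5 gap 14.7 t 8.1
MOVE [-0.779, 10.156, 1.908] turn -12.263 (alt 17.74 -42.26 ) rows>= 11
```

View pics/w5.png

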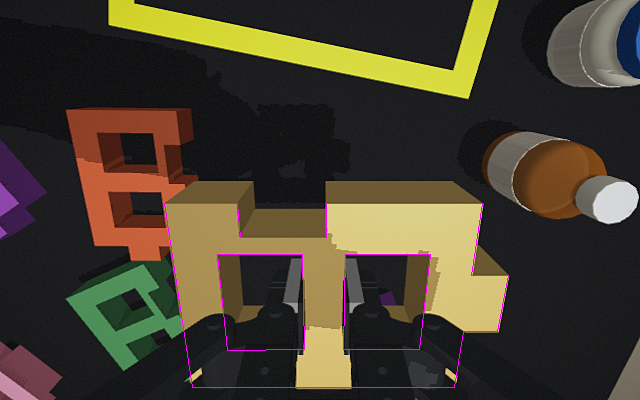

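{"name": "apply_moves", "arguments": {
  "motion": [
    [-0.8, 1, 1.9, -1],
    [-0.8, 2, 1.9, -2.1],
    [-0.8, 3, 1.9, -3.2],
    [-0.8, 4, 1.9, -4.3],
    [-0.8, 5, 1.9, -5.4],
    [-0.8, 6, 1.9, -6.5],
    [-0.8, 7, 1.9, -7.6],
    [-0.8, 8, 1.9, -8.7],
    [-0.8, 9, 1.9, -9.8],
    [-0.8, 10.15, 1.9, -10.9],
    [-0.8, 10.15, 1.9, -12.25],
    [-0.8, 10.15, 1.9, -12.25],
    [-0.8, 10.15, 1.9, -12.25],
    [-0.8, 10.15, 1.9, -12.25],
    [-0.8, 10.15, 1.9, -12.25]
  ]
}}

```text
t: 9.38
tool_pos: [607.4, 183.1, 199.5]
eef_rot: [[0.0, -0.989, 0.148], [-0.004, 0.148, 0.989], [-1.0, -0.001, -0.004]]
force: [0.1, -2.0, -2.4]
finger_gap: 14.4
```

```bash
cat >> h.py <<'E'
def tool():
    """averaged tool reading (time passes: 4 camera calls)"""
    P=[];A=[]
    for _ in range(4):
        s=read_state();P.append(s["tool_pos"]);A.append(s["eef_rot"]);read_camera("side")
    s=dict(s);s["tool_pos"]=np.mean(P,0);s["eef_rot"]=np.mean(A,0);return s
def handlook(n,col,k,zt,dz=-10,T=None,fl=None):
    res=[];P=[]
    for i in range(2):
        s=read_state();c=calibration("wrist");im=read_camera("wrist");P.append(s)
        R=s["eef_rot"];p=s["tool_pos"];yaw=np.degrees(np.arctan2(R[1,2],R[0,2]))
        V=np.zeros((400,640),bool);V[:300]=1
        best=None
        for f0 in ((0,180) if fl is None else (fl,)):
            f=fitpaver(im,c,col,z0=p[2]+dz,init=[p[0],p[1],yaw+f0],valid=V)
            if f and (best is None or f[3]<best[3]): best=f
        d=R.T@(np.array([best[0],best[1],p[2]])-p); res.append([d[1],d[2],(best[2]-yaw+180)%360-180,best[3]])
    print("offs (y,z,dyaw,cost)",np.round(res,2).tolist())
    np.savez(n+".npz",im=im,**c); show(im,c,[best[:3]],f"pics/{n}.png",z0=p[2]+dz)
    r=np.mean([[a[0],a[1]] for a in res],0); dyaw=res[0][2]
    x,y,a=place(k,T); 
    ty=a-(180 if abs(dyaw)>90 else 0); ty_=np.radians(ty)
    zax=np.array([np.cos(ty_),np.sin(ty_)]); yax=np.array([-np.sin(ty_),np.cos(ty_)])
    yax=yax*np.sign(yax@s["eef_rot"][:2,1]) if abs(((ty-yaw+180)%360)-180)<60 else yax
    tgt=np.array([x,y])-r[0]*yax   # z offset: jaws self-centre, ignore
    st=tool(); print("place",round(x,1),round(y,1),round(a,1)); goto([*tgt,zt],ty,st)
E
python3 - <<'E'
from h import *
handlook("w6","sand",1,50)
c=np.load("w6.npz");im=c["im"]
E
```

```text
offs (y,z,dyaw,cost) [[-0.43, -1.42, 0.12, 0.03], [-0.47, -1.44, 0.09, 0.03]]
place 607.6 185.6 81.8
tool [607.6 184.  200.5] jaw yaw 81.6 q7 36.8 gap 14.8 t 9.6
MOVE [3.763, 0.025, 0.049] turn -0.036 (alt 29.96 -30.04 ) rows>= 4
```

View pics/w6.png

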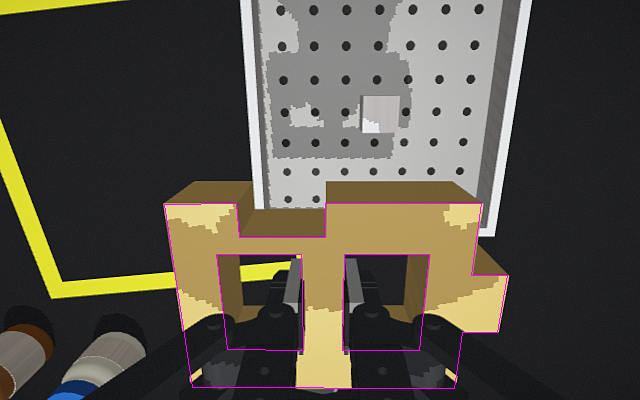

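{"name": "apply_moves", "arguments": {
  "motion": [
    [1, 0.02, 0.05, 0],
    [2, 0.02, 0.05, 0],
    [3, 0.02, 0.05, 0],
    [3.65, 0.02, 0.05, 0],
    [3.65, 0.02, 0.05, 0],
    [3.65, 0.02, 0.05, 0]
  ]
}}

```text
t: 10.18
tool_pos: [606.7, 186.3, 54.3]
eef_rot: [[-0.0, -0.989, 0.145], [-0.003, 0.145, 0.989], [-1.0, -0.0, -0.003]]
force: [0.7, -0.0, -0.8]
finger_gap: 14.8
```

```bash
python3 - <<'E'
from h import *
handlook("w7","sand",1,14)
d=np.load("w7.npz");im=d["im"];c=dict(mtx=d["mtx"],pose=d["pose"])
o=cv2.resize(cv2.imread("pics/w7.png"),None,fx=1.25,fy=1.25)
for s in (222,206,30):
    q=tr(SQ(s),*TRAY);q=proj(c,np.c_[q,np.full(4,36)])*1.25;cv2.polylines(o,[np.round(q).astype(np.int32)],True,(0,0,255),1)
cv2.imwrite("pics/w7b.png",o)
E
```

```text
offs (y,z,dyaw,cost) [[-0.38, -1.3, 0.04, 0.02], [-0.28, -1.39, -0.01, 0.02]]
place 607.6 185.6 81.8
tool [609.  187.4  57.4] jaw yaw 81.6 q7 30.8 gap 14.9 t 10.4
MOVE [1.085, 0.041, -0.049] turn -0.027 (alt 29.97 -30.03 ) rows>= 2
```

View pics/w7b.png

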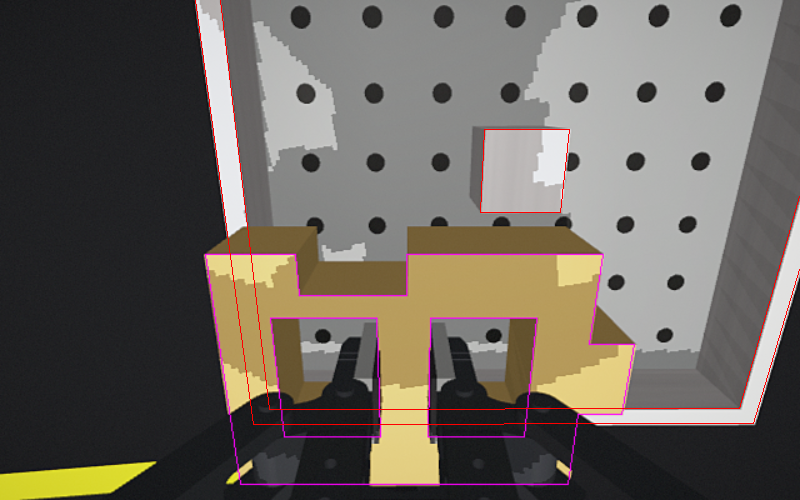

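```bash
python3 - <<'E'
from h import *
d=np.load("w7.npz");im=d["im"];c=dict(mtx=d["mtx"],pose=d["pose"])
for i in range(6):
    s=read_state();print(np.round(s["tool_pos"],1),round(s["t"],2),np.round(s["q"],2)[[0,1,3,5]],np.round(s["force"],1));
    cc=calibration("wrist");print(np.round(cc["pose"][:3,3],1)); read_camera("side")
V=np.zeros((400,640),bool);V[:178]=1;V[:330,500:]=1
V[fill(c,OUT,40,606,185,82,ss=1)>0]=0
for thr in (170,190,205): print(fittray(im,c,TRAY,thr=thr,valid=V))
E
```

```text
[608.6 186.9  56.9] 10.48 [ 6.59 49.29 94.55 51.82] [-0.1  0.2 -1.4]
[527.5 197.7 199.7]
[608.3 186.7  56.4] 10.53 [ 6.58 49.31 94.57 51.81] [ 0.7  0.2 -1.7]
[527.3 197.6 199.3]
[608.  186.7  56.1] 10.58 [ 6.58 49.34 94.58 51.81] [-0.5  0.4 -1.5]
[527.1 197.5 198.9]
[607.8 186.5  55.7] 10.63 [ 6.57 49.36 94.59 51.8 ] [-0.8  0.1 -1.8]
[527.  197.4 198.7]
[607.6 186.5  55.4] 10.68 [ 6.57 49.38 94.6  51.8 ] [-0.8 -0.4 -2. ]
[526.9 197.4 198.4]
[607.5 186.5  55.2] 10.73 [ 6.57 49.39 94.61 51.8 ] [-0.5  1.  -1.5]
[526.8 197.4 198.2]
(np.float64(555.5119616728409), np.float64(237.72707152956417), np.float64(-7.975761785753963), np.float64(0.7698852622741639))
(np.float64(555.7317799777682), np.float64(237.73334658623008), np.float64(-7.865294719228203), np.float64(0.4441339431621494))
(np.float64(555.9514761483952), np.float64(237.72604613175253), np.float64(-7.909206387890474), np.float64(0.3935214986307647))
```

{"name": "apply_moves", "arguments": {
  "motion": [
    [0.1, 0, 0.015, 0],
    [0.2, 0, 0.015, 0],
    [0.3, 0, 0.015, 0],
    [0.4, 0, 0.015, 0],
    [0.5, 0, 0.015, 0],
    [0.6, 0, 0.015, 0],
    [0.7, 0, 0.015, 0],
    [0.8, 0, 0.015, 0],
    [0.9, 0, 0.015, 0],
    [1, 0, 0.015, 0],
    [1.03, 0, 0.015, 0],
    [1.03, 0, 0.015, 0],
    [1.03, 0, 0.015, 0]
  ]
}}

```text
t: 11.87
tool_pos: [607.6, 187.0, 13.9]
eef_rot: [[0.002, -0.989, 0.145], [-0.002, 0.145, 0.989], [-1.0, -0.003, -0.002]]
force: [-0.7, -0.6, 0.1]
finger_gap: 14.8
```

```bash
python3 - <<'E'
from h import *
for i in range(3):
    s=read_state();print(np.round(s["tool_pos"],1),round(s["t"],2),np.round(s["force"],1));
    im=read_camera("wrist")
cv2.imwrite("pics/w8.png",im[:,:,::-1]); cv2.imwrite("pics/s8.png",cv2.resize(read_camera("scene")[150:300,350:520,::-1],None,fx=4,fy=4))
E
```

```text
[607.6 187.   13.9] 11.87 [-0.7 -0.6  0.1]
[607.6 187.   13.9] 11.92 [-1.2 -0.7 -0.7]
[607.7 187.   13.9] 11.97 [0.2 0.1 0.7]
```

View pics/w8.png

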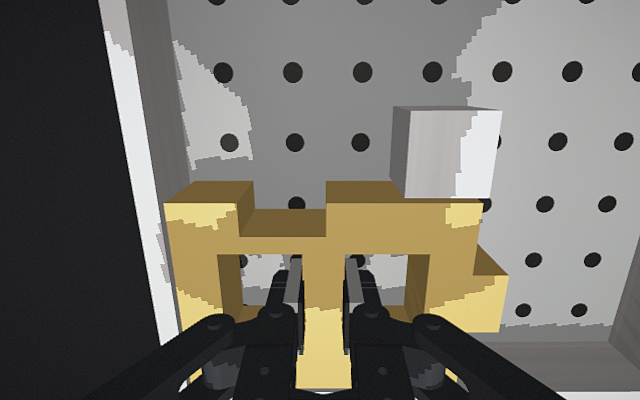

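View pics/s8.png

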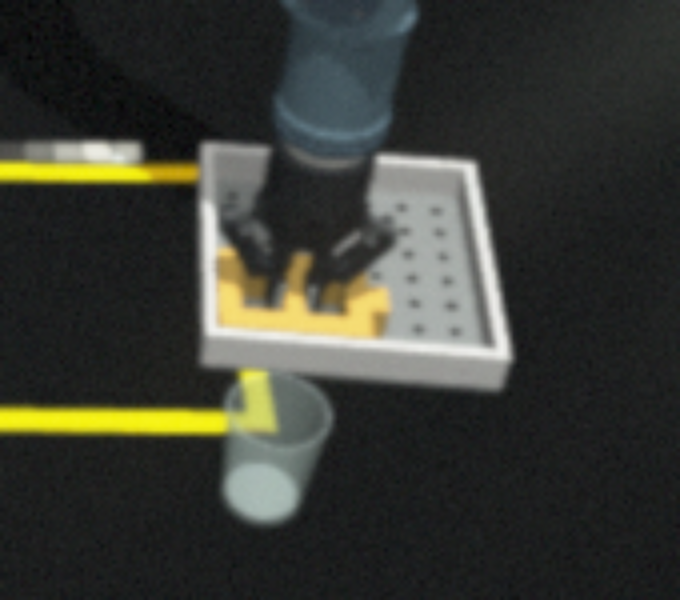

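{"name": "apply_moves", "arguments": {
  "motion": [
    [0, 0, 0, 0],
    [0, 0, 0, 0],
    [0, 0, 0, 0],
    [0, 0, 0, 0],
    [0, 0, 0, 0],
    [-0.5, 0, 0, 0],
    [-1, 0, 0, 0],
    [-2, 0, 0, 0],
    [-3, 0, 0, 0],
    [-4, 0, 0, 0],
    [-5, 0, 0, 0],
    [-5.5, 0, 0, 0],
    [-5.5, 0, 0, 0],
    [-5.5, 0, 0, 0]
  ],
  "fingers": 40
}}

```text
t: 13.23
tool_pos: [607.7, 187.7, 235.3]
eef_rot: [[0.005, -0.989, 0.145], [-0.002, 0.145, 0.989], [-1.0, -0.005, -0.001]]
force: [0.2, 0.2, -0.4]
finger_gap: 33.7
```

```bash
cat > chk.py <<'E'
from h import *
import sys
def chk(n,items,t0=None,tray=True):
    c=calibration("wrist");im=read_camera("wrist");np.savez(n+".npz",im=im,**c)
    F=[]
    for col,k in items:
        x,y,a=place(k); f=fitpaver(im,c,col,z0=4,init=[x,y,a]); F.append(f[:3])
        print(col,np.round(f,2),"err vs place",np.round([f[0]-x,f[1]-y,f[2]-a],2))
    show(im,c,F,f"pics/{n}.png",z0=4)
if __name__=="__main__": chk(sys.argv[1],[(a.split(":")[0],int(a.split(":")[1])) for a in sys.argv[2:]])
E
python3 chk.py w9 sand:1; python3 -c "
from h import *
goto([436.4,-243.5,170],-82.25)"
```

```text
sand [6.0774e+02 1.8554e+02 8.1640e+01 4.0000e-02] err vs place [ 0.12 -0.04 -0.16]
tool [606.9 187.1 233.6] jaw yaw 81.6 q7 37.8 gap 34.0 t 13.3
MOVE [1.608, 2.657, -11.267] turn -2.684 (alt 27.32 -32.68 ) rows>= 12
```

View pics/w9.png

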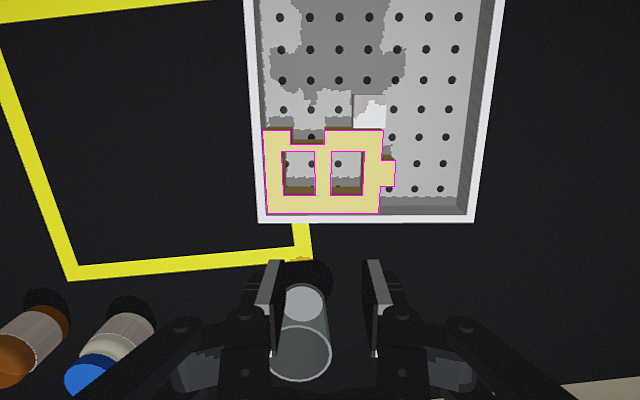

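{"name": "apply_moves", "arguments": {
  "motion": [
    [1.6, 2.65, -11.25, -2.7],
    [1.6, 2.65, -11.25, -2.7],
    [1.6, 2.65, -11.25, -2.7],
    [1.6, 2.65, -11.25, -2.7],
    [1.6, 2.65, -11.25, -2.7],
    [1.6, 2.65, -11.25, -2.7],
    [1.6, 2.65, -11.25, -2.7],
    [1.6, 2.65, -11.25, -2.7],
    [1.6, 2.65, -11.25, -2.7],
    [1.6, 2.65, -11.25, -2.7],
    [1.6, 2.65, -11.25, -2.7],
    [1.6, 2.65, -11.25, -2.7],
    [1.6, 2.65, -11.25, -2.7],
    [1.6, 2.65, -11.25, -2.7],
    [1.6, 2.65, -11.25, -2.7],
    [1.6, 2.65, -11.25, -2.7]
  ]
}}

```text
t: 14.62
tool_pos: [437.5, -240.9, 170.3]
eef_rot: [[0.003, -0.99, -0.14], [-0.002, -0.14, 0.99], [-1.0, -0.002, -0.002]]
force: [-0.4, 0.4, 0.3]
finger_gap: 34.4
```

```bash
python3 look.py w10 red
```

```text
red [ 401.44 -237.23 -171.98    0.77]
tool [ 437.5 -241.1  170.4] jaw yaw 98.0 q7 93.9 gap 34.0 t 14.7
MOVE [4.057, 0.889, 0.232] turn 14.999 (alt 45.0 -15.0 ) rows>= 13
```

View pics/w10.png

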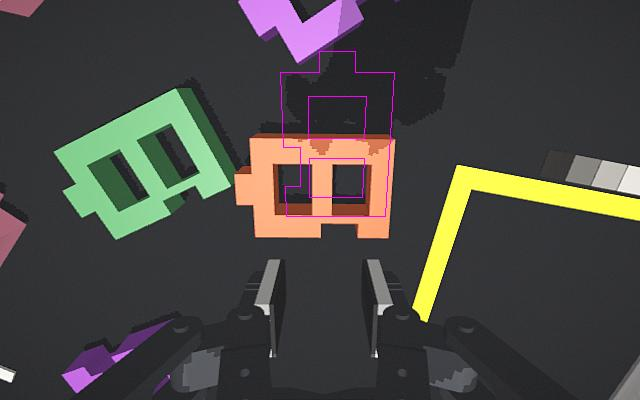

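```bash
sed -i 's/"red":(0,10)/"red":(0,14)/; s/"red":120/"red":90/' h.py; python3 look.py w10 red
```

```text
red [ 4.3730e+02 -2.4362e+02 -8.2260e+01  4.0000e-02]
tool [ 437.5 -241.4  170.4] jaw yaw 98.0 q7 93.9 gap 34.3 t 14.7
MOVE [4.061, 0.021, -0.043] turn 0.044 (alt 30.04 -29.96 ) rows>= 4
```

View pics/w10.png

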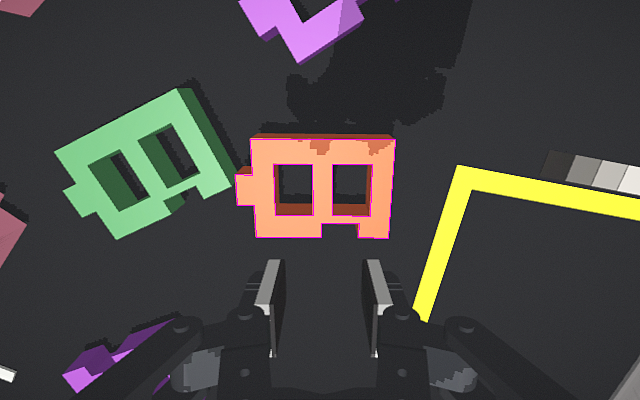

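{"name": "apply_moves", "arguments": {
  "motion": [
    [1, 0.02, -0.04, 0],
    [2, 0.02, -0.04, 0],
    [3, 0.02, -0.04, 0],
    [3.6, 0.02, -0.04, 0],
    [4.0, 0.02, -0.04, 0],
    [4.0, 0.02, -0.04, 0],
    [4.0, 0.02, -0.04, 0]
  ]
}}

```text
t: 15.3
tool_pos: [437.6, -242.5, 10.4]
eef_rot: [[0.002, -0.99, -0.141], [-0.001, -0.141, 0.99], [-1.0, -0.002, -0.002]]
force: [0.4, 0.9, 0.0]
finger_gap: 34.2
```

{"name": "apply_moves", "arguments": {
  "motion": [
    [0, 0, 0, 0],
    [0, 0, 0, 0],
    [0, 0, 0, 0],
    [0, 0, 0, 0],
    [0, 0, 0, 0],
    [0, 0, 0, 0]
  ],
  "fingers": 0,
  "grip_force": 60
}}

```text
t: 15.8
tool_pos: [438.9, -242.5, 11.9]
eef_rot: [[0.005, -0.99, -0.141], [-0.002, -0.141, 0.99], [-1.0, -0.004, -0.003]]
force: [0.1, 1.4, 7.7]
finger_gap: 14.8
```

{"name": "apply_moves", "arguments": {
  "motion": [
    [-0.5, 0, 0, 0],
    [-1.5, 0, 0, 0],
    [-2.5, 0, 0, 0],
    [-3.5, 0, 0, 0],
    [-4, 0, 0, 0],
    [-4, 0, 0, 0],
    [-4, 0, 0, 0]
  ]
}}

```text
t: 16.38
tool_pos: [438.4, -242.9, 173.1]
eef_rot: [[0.006, -0.99, -0.14], [-0.005, -0.14, 0.99], [-1.0, -0.006, -0.006]]
force: [-0.9, -0.4, -2.0]
finger_gap: 15.1
```

```bash
python3 - <<'E'
from h import *
print(place(0));x,y,a=place(0); goto([x,y,200],a)
c=calibration("wrist");im=read_camera("wrist");cv2.imwrite("pics/w11.png",im[:,:,::-1])
E
```

```text
(np.float64(503.5347387514321), np.float64(185.42887545948298), -8.199999999999989)
tool [ 438.4 -242.9  173.1] jaw yaw 98.1 q7 94.1 gap 15.1 t 16.4
MOVE [-0.714, -3.117, 10.371] turn -12.291 (alt 17.71 -42.29 ) rows>= 11
```

View pics/w11.png

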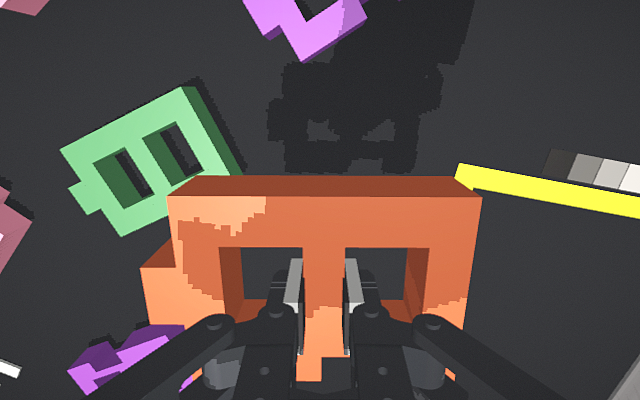

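{"name": "apply_moves", "arguments": {
  "motion": [
    [-0.7, -0.3, 1, -1],
    [-0.7, -0.6, 2, -2.1],
    [-0.7, -0.9, 3, -3.2],
    [-0.7, -1.2, 4, -4.3],
    [-0.7, -1.5, 5, -5.4],
    [-0.7, -1.8, 6, -6.5],
    [-0.7, -2.1, 7, -7.6],
    [-0.7, -2.4, 8, -8.7],
    [-0.7, -2.7, 9, -9.8],
    [-0.7, -3.1, 10.35, -10.9],
    [-0.7, -3.1, 10.35, -12.3],
    [-0.7, -3.1, 10.35, -12.3],
    [-0.7, -3.1, 10.35, -12.3],
    [-0.7, -3.1, 10.35, -12.3],
    [-0.7, -3.1, 10.35, -12.3],
    [-0.7, -3.1, 10.35, -12.3]
  ]
}}

```text
t: 17.77
tool_pos: [502.1, 183.0, 198.1]
eef_rot: [[0.003, -0.145, -0.989], [-0.005, -0.989, 0.145], [-1.0, 0.004, -0.004]]
force: [0.1, 0.8, -1.7]
finger_gap: 14.8
```

```bash
python3 - <<'E'
import re
s=open('h.py').read()
s=s.replace("tgt=np.array([x,y])-r[0]*yax   # z offset: jaws self-centre, ignore","zax=np.array(s['eef_rot'])[:2,2]; yax=np.array(s['eef_rot'])[:2,1]; tgt=np.array([x,y])-r[0]*yax-r[1]*zax")
open('h.py','w').write(s)
E
python3 - <<'E'
from h import *
handlook("w12","red",0,55)
E
```

```text
offs (y,z,dyaw,cost) [[3.43, -0.35, 179.93, 0.02], [3.5, -0.22, 179.81, 0.02]]
place 503.5 185.4 -8.2
tool [502.2 183.9 198.6] jaw yaw 171.8 q7 112.0 gap 14.5 t 18.0
MOVE [3.59, -0.14, -0.003] turn -0.006 (alt 29.99 -30.01 ) rows>= 4
```

View pics/w12.png

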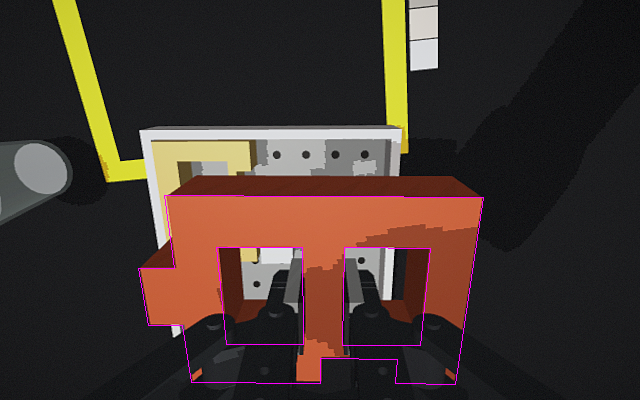

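```bash
python3 - <<'E'
from h import *
for n,col in (("w12","red"),("w7","sand"),("w6","sand")):
    d=np.load(n+".npz");im=d["im"];c=dict(mtx=d["mtx"],pose=d["pose"])
    V=np.zeros((400,640),bool);V[:300]=1
    # reconstruct tool z from camera height: offset 143.4
    tz=c["pose"][2,3]-142.7
    for dz in (-14,-13,-12,-11,-10,-9):
        x,y=(502.2,183.9) if col=="red" else (607.6,185)
        f=fitpaver(im,c,col,z0=tz+dz,init=[x,y,-8 if col=="red" else 82],valid=V);print(n,dz,round(tz,1),np.round(f,3))
s=read_state();print(s["tool_pos"],calibration("wrist")["pose"][:3,3])
E
```

```text
w12 -14 199.1 [ 5.02045e+02  1.80663e+02 -8.62100e+00  3.70000e-02]
w12 -13 199.1 [ 5.01994e+02  1.80364e+02 -8.40200e+00  2.30000e-02]
w12 -12 199.1 [ 5.01940e+02  1.80118e+02 -8.54000e+00  1.50000e-02]
w12 -11 199.1 [ 5.01956e+02  1.79812e+02 -8.50100e+00  1.80000e-02]
w12 -10 199.1 [ 5.01996e+02  1.79554e+02 -8.33800e+00  2.70000e-02]
w12 -9 199.1 [ 5.01904e+02  1.79419e+02 -8.25100e+00  3.70000e-02]
w7 -14 56.5 [6.09345e+02 1.85643e+02 8.18440e+01 7.20000e-02]
w7 -13 56.5 [6.0906e+02 1.8602e+02 8.1818e+01 5.9000e-02]
w7 -12 56.5 [6.08879e+02 1.85831e+02 8.19920e+01 4.50000e-02]
w7 -11 56.5 [6.08473e+02 1.85917e+02 8.18040e+01 3.20000e-02]
w7 -10 56.5 [6.08146e+02 1.85856e+02 8.16600e+01 1.90000e-02]
w7 -9 56.5 [6.07902e+02 1.85837e+02 8.16320e+01 1.50000e-02]
w6 -14 200.3 [6.09069e+02 1.81569e+02 8.16390e+01 7.60000e-02]
w6 -13 200.3 [6.08661e+02 1.81694e+02 8.20180e+01 6.30000e-02]
w6 -12 200.3 [6.08404e+02 1.81867e+02 8.16600e+01 5.00000e-02]
w6 -11 200.3 [6.08003e+02 1.81640e+02 8.15820e+01 3.70000e-02]
w6 -10 200.3 [6.07675e+02 1.81758e+02 8.16330e+01 2.50000e-02]
w6 -9 200.3 [6.07351e+02 1.81893e+02 8.15560e+01 1.90000e-02]
[502.14250675 184.468564   198.70874801] [489.91231363 103.46837716 342.16718454]
```

{"name": "apply_moves", "arguments": {
  "motion": [
    [1, -0.13, 0, 0],
    [2, -0.13, 0, 0],
    [2.8, -0.13, 0, 0],
    [3.3, -0.13, 0, 0],
    [3.6, -0.13, 0, 0],
    [3.6, -0.13, 0, 0],
    [3.6, -0.13, 0, 0],
    [3.6, -0.13, 0, 0],
    [3.6, -0.13, 0, 0]
  ]
}}

```text
t: 18.82
tool_pos: [504.6, 189.7, 56.3]
eef_rot: [[0.007, -0.143, -0.99], [-0.002, -0.99, 0.143], [-1.0, 0.001, -0.007]]
force: [-0.1, 0.1, -1.8]
finger_gap: 14.8
```

```bash
cat > ov.py <<'E'
from h import *
def ov(n,T=None):
    T=T or TRAY
    d=np.load(n+".npz");c=dict(mtx=d["mtx"],pose=d["pose"])
    o=cv2.resize(cv2.imread(f"pics/{n}.png"),None,fx=1.25,fy=1.25)
    for s in (222,206,30):
        q=tr(SQ(s),*T);q=proj(c,np.c_[q,np.full(4,36)])*1.25;cv2.polylines(o,[np.round(q).astype(np.int32)],True,(0,0,255),1)
    cv2.imwrite(f"pics/{n}b.png",o)
E
python3 - <<'E'
from ov import *
for _ in range(3): read_camera("side")
handlook("w13","red",0,15.5,dz=-11.7)
ov("w13")
E
```

```text
offs (y,z,dyaw,cost) [[3.07, -0.04, 179.8, 0.02], [3.06, -0.15, 179.72, 0.02]]
place 503.5 185.4 -8.2
tool [503.7 189.1  55. ] jaw yaw 171.8 q7 102.9 gap 14.7 t 19.2
MOVE [0.988, 0.011, -0.001] turn 0.002 (alt 30.0 -30.0 ) rows>= 1
```

View pics/w13b.png

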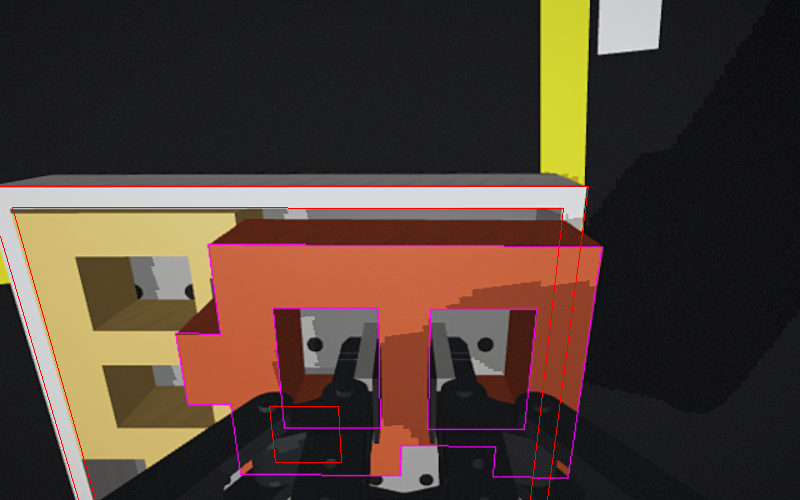

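{"name": "apply_moves", "arguments": {
  "motion": [
    [0.1, 0.01, 0, 0],
    [0.2, 0.01, 0, 0],
    [0.3, 0.01, 0, 0],
    [0.4, 0.01, 0, 0],
    [0.5, 0.01, 0, 0],
    [0.6, 0.01, 0, 0],
    [0.7, 0.01, 0, 0],
    [0.8, 0.01, 0, 0],
    [0.9, 0.01, 0, 0],
    [0.98, 0.01, 0, 0],
    [0.98, 0.01, 0, 0],
    [0.98, 0.01, 0, 0]
  ]
}}

```text
t: 20.27
tool_pos: [503.8, 188.7, 16.1]
eef_rot: [[0.005, -0.142, -0.99], [-0.004, -0.99, 0.142], [-1.0, 0.003, -0.005]]
force: [-1.2, -2.3, 4.7]
finger_gap: 14.8
```

```bash
python3 - <<'E'
from h import *
for i in range(3):
    s=read_state();print(np.round(s["tool_pos"],1),round(s["t"],2),np.round(s["force"],1));
    im=read_camera("wrist")
cv2.imwrite("pics/w14.png",im[:,:,::-1])
E
```

```text
[503.8 188.7  16.1] 20.27 [-1.2 -2.3  4.7]
[503.8 188.6  16. ] 20.32 [-0.5 -2.2  5. ]
[503.8 188.7  16. ] 20.37 [-0.5 -1.5  4.7]
```

View pics/w14.png

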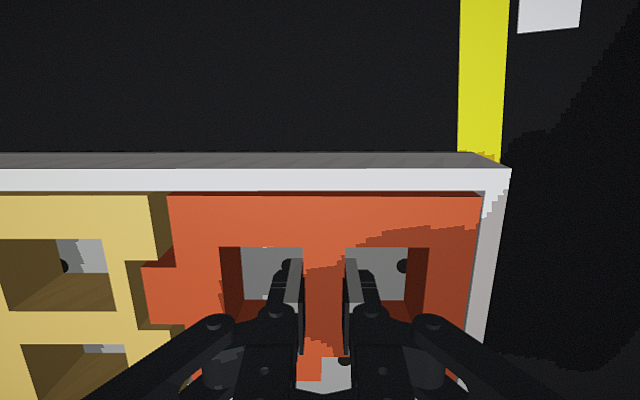

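{"name": "apply_moves", "arguments": {
  "motion": [
    [0, 0, 0, 0],
    [0, 0, 0, 0],
    [0, 0, 0, 0],
    [0, 0, 0, 0],
    [0, 0, 0, 0],
    [-0.5, 0, 0, 0],
    [-1, 0, 0, 0],
    [-2, 0, 0, 0],
    [-3, 0, 0, 0],
    [-4, 0, 0, 0],
    [-5, 0, 0, 0],
    [-5.5, 0, 0, 0],
    [-5.5, 0, 0, 0],
    [-5.5, 0, 0, 0]
  ],
  "fingers": 40
}}

```text
t: 21.58
tool_pos: [503.2, 189.5, 236.8]
eef_rot: [[0.007, -0.143, -0.99], [-0.004, -0.99, 0.143], [-1.0, 0.003, -0.008]]
force: [0.9, 0.2, -1.2]
finger_gap: 34.3
```

```bash
python3 chk.py w15 sand:1 red:0; python3 -c "
from h import *
goto([439.4,-389.5,170],-57)"
```

```text
sand [6.1066e+02 1.8546e+02 8.1940e+01 6.0000e-02] err vs place [ 3.04 -0.12  0.14]
red [ 5.0341e+02  1.8591e+02 -8.4400e+00  4.0000e-02] err vs place [-0.13  0.48 -0.24]
tool [502.5 188.9 235.5] jaw yaw 171.8 q7 114.6 gap 34.3 t 21.6
MOVE [1.696, 14.532, -0.492] turn 8.133 (alt 38.13 -21.87 ) rows>= 15
```

View pics/w15.png

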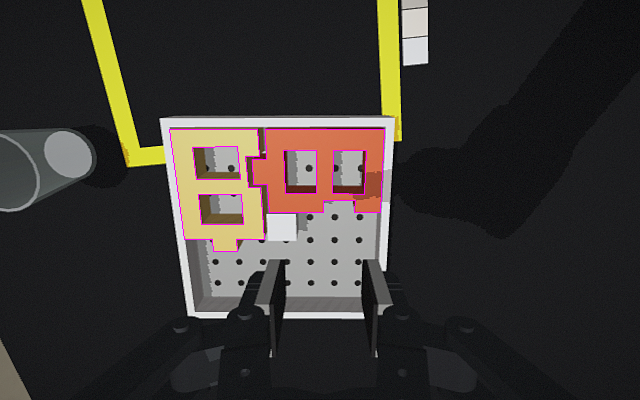

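{"name": "apply_moves", "arguments": {
  "motion": [
    [1.7, 14.5, -0.5, 8.1],
    [1.7, 14.5, -0.5, 8.1],
    [1.7, 14.5, -0.5, 8.1],
    [1.7, 14.5, -0.5, 8.1],
    [1.7, 14.5, -0.5, 8.1],
    [1.7, 14.5, -0.5, 8.1],
    [1.7, 14.5, -0.5, 8.1],
    [1.7, 14.5, -0.5, 8.1],
    [1.7, 14.5, -0.5, 8.1],
    [1.7, 14.5, -0.5, 8.1],
    [1.7, 14.5, -0.5, 8.1],
    [1.7, 14.5, -0.5, 8.1],
    [1.7, 14.5, -0.5, 8.1],
    [1.7, 14.5, -0.5, 8.1],
    [1.7, 14.5, -0.5, 8.1],
    [1.7, 14.5, -0.5, 8.1],
    [1.7, 14.5, -0.5, 8.1],
    [1.7, 14.5, -0.5, 8.1],
    [1.7, 14.5, -0.5, 8.1]
  ]
}}

```text
t: 23.22
tool_pos: [440.4, -386.5, 169.7]
eef_rot: [[0.004, -0.835, -0.55], [-0.004, -0.55, 0.835], [-1.0, -0.002, -0.006]]
force: [0.1, -0.8, -0.2]
finger_gap: 34.4
```

```bash
python3 look.py w16 green
python3 - <<'E'
from h import *
d=np.load("w15.npz");im=d["im"];c=dict(mtx=d["mtx"],pose=d["pose"])
V=np.zeros((400,640),bool);V[:255]=1
for thr in (170,190,205): print(np.round(fittray(im,c,TRAY,thr=thr,valid=V),2))
E
```

```text
green [ 4.3999e+02 -3.8891e+02 -5.6980e+01  4.0000e-02]
tool [ 440.4 -386.8  169.8] jaw yaw 123.3 q7 131.3 gap 34.1 t 23.3
MOVE [4.046, 0.044, -0.015] turn 0.055 (alt 30.05 -29.95 ) rows>= 4
[ 5.5634e+02  2.3752e+02 -8.2100e+00  5.2000e-01]
[ 5.5606e+02  2.3757e+02 -8.1000e+00  1.0000e-01]
[ 5.5600e+02  2.3769e+02 -8.0900e+00  1.1000e-01]
```

View pics/w16.png

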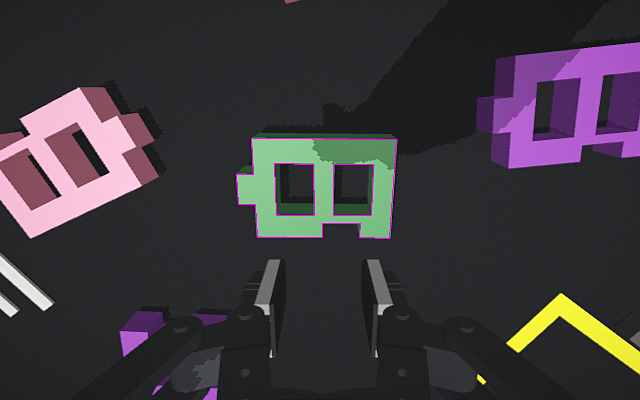

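{"name": "apply_moves", "arguments": {
  "motion": [
    [1, 0.04, -0.015, 0],
    [2, 0.04, -0.015, 0],
    [3, 0.04, -0.015, 0],
    [3.6, 0.04, -0.015, 0],
    [4.0, 0.04, -0.015, 0],
    [4.0, 0.04, -0.015, 0],
    [4.0, 0.04, -0.015, 0]
  ]
}}

```text
t: 23.85
tool_pos: [440.8, -388.3, 10.4]
eef_rot: [[0.005, -0.835, -0.551], [-0.004, -0.551, 0.835], [-1.0, -0.002, -0.006]]
force: [0.5, -0.5, 1.1]
finger_gap: 34.1
```

{"name": "apply_moves", "arguments": {
  "motion": [
    [0, 0, 0, 0],
    [0, 0, 0, 0],
    [0, 0, 0, 0],
    [0, 0, 0, 0],
    [0, 0, 0, 0],
    [0, 0, 0, 0]
  ],
  "fingers": 0,
  "grip_force": 60
}}

```text
t: 24.35
tool_pos: [442.5, -388.9, 12.7]
eef_rot: [[0.008, -0.835, -0.55], [-0.006, -0.55, 0.835], [-1.0, -0.003, -0.01]]
force: [-0.5, 1.4, 8.3]
finger_gap: 14.6
```

{"name": "apply_moves", "arguments": {
  "motion": [
    [-0.5, 0, 0, 0],
    [-1.5, 0, 0, 0],
    [-2.5, 0, 0, 0],
    [-3.5, 0, 0, 0],
    [-4, 0, 0, 0],
    [-4, 0, 0, 0],
    [-4, 0, 0, 0]
  ]
}}

```text
t: 24.93
tool_pos: [441.6, -388.7, 174.3]
eef_rot: [[0.01, -0.835, -0.55], [-0.009, -0.55, 0.835], [-1.0, -0.003, -0.013]]
force: [-0.2, -0.6, -2.3]
finger_gap: 14.6
```

```bash
sed -i 's/^TRAY=.*/TRAY=[555.8,237.6,-8.1]/' h.py; python3 - <<'E'
from h import *
x,y,a=place(3); print(place(3)); goto([x,y,200],a)
c=calibration("wrist");im=read_camera("wrist");cv2.imwrite("pics/w17.png",im[:,:,::-1])
E
```

```text
(np.float64(503.58825839997667), np.float64(289.4742136238459), -98.10000000000002)
tool [ 441.6 -388.7  174.3] jaw yaw 123.4 q7 131.5 gap 14.6 t 24.9
MOVE [-0.776, -10.624, 13.297] turn 6.912 (alt 36.91 -23.09 ) rows>= 17
```

View pics/w17.png

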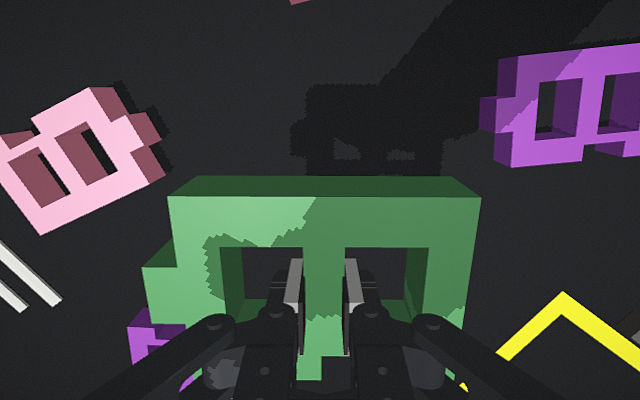

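{"name": "apply_moves", "arguments": {
  "motion": [
    [-0.8, -10.6, 13.3, 6.9],
    [-0.8, -10.6, 13.3, 6.9],
    [-0.8, -10.6, 13.3, 6.9],
    [-0.8, -10.6, 13.3, 6.9],
    [-0.8, -10.6, 13.3, 6.9],
    [-0.8, -10.6, 13.3, 6.9],
    [-0.8, -10.6, 13.3, 6.9],
    [-0.8, -10.6, 13.3, 6.9],
    [-0.8, -10.6, 13.3, 6.9],
    [-0.8, -10.6, 13.3, 6.9],
    [-0.8, -10.6, 13.3, 6.9],
    [-0.8, -10.6, 13.3, 6.9],
    [-0.8, -10.6, 13.3, 6.9],
    [-0.8, -10.6, 13.3, 6.9],
    [-0.8, -10.6, 13.3, 6.9],
    [-0.8, -10.6, 13.3, 6.9],
    [-0.8, -10.6, 13.3, 6.9],
    [-0.8, -10.6, 13.3, 6.9],
    [-0.8, -10.6, 13.3, 6.9],
    [-0.8, -10.6, 13.3, 6.9]
  ]
}}

```text
t: 26.65
tool_pos: [501.3, 287.6, 198.9]
eef_rot: [[0.005, -0.99, 0.14], [-0.01, 0.14, 0.99], [-1.0, -0.007, -0.009]]
force: [1.0, -0.3, -1.5]
finger_gap: 14.5
```

```bash
python3 - <<'E'
from h import *
handlook("w18","green",3,54.5,dz=-12)
E
```

```text
offs (y,z,dyaw,cost) [[1.43, -1.36, 179.69, 0.02], [1.42, -1.34, 179.85, 0.02]]
place 503.6 289.5 -98.1
tool [502.  287.7 199.9] jaw yaw 81.9 q7 22.9 gap 14.6 t 26.9
MOVE [3.636, -0.039, 0.11] turn -0.007 (alt 29.99 -30.01 ) rows>= 4
```

View pics/w18.png

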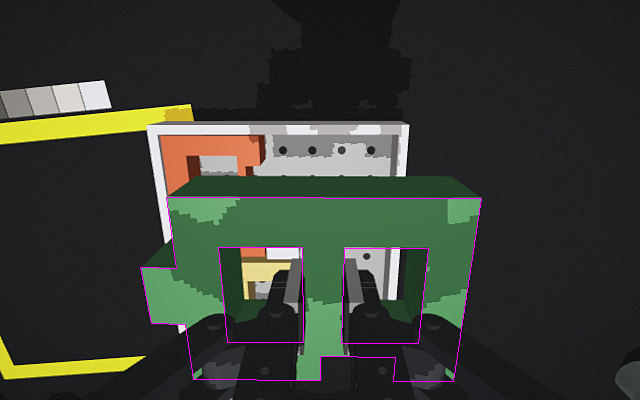

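{"name": "apply_moves", "arguments": {
  "motion": [
    [1, -0.04, 0.11, 0],
    [2, -0.04, 0.11, 0],
    [2.8, -0.04, 0.11, 0],
    [3.3, -0.04, 0.11, 0],
    [3.62, -0.04, 0.11, 0],
    [3.62, -0.04, 0.11, 0],
    [3.62, -0.04, 0.11, 0],
    [3.62, -0.04, 0.11, 0],
    [3.62, -0.04, 0.11, 0]
  ]
}}

```text
t: 27.7
tool_pos: [506.4, 292.3, 57.4]
eef_rot: [[0.01, -0.99, 0.141], [-0.006, 0.141, 0.99], [-1.0, -0.011, -0.004]]
force: [0.2, -0.1, -1.4]
finger_gap: 14.8
```

```bash
python3 - <<'E'
from ov import *
for _ in range(3): read_camera("side")
handlook("w19","green",3,15.9,dz=-12)
ov("w19")
E
```

```text
offs (y,z,dyaw,cost) [[1.38, -1.25, 179.74, 0.02], [1.43, -1.23, 179.65, 0.02]]
place 503.6 289.5 -98.1
tool [505.5 291.6  56. ] jaw yaw 81.9 q7 15.2 gap 14.9 t 28.1
MOVE [1.002, 0.015, -0.021] turn -0.002 (alt 30.0 -30.0 ) rows>= 1
```

View pics/w19b.png

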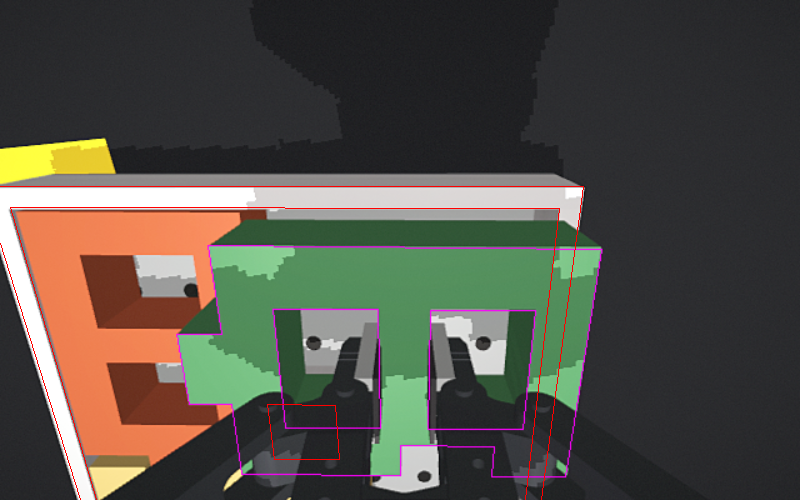

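{"name": "apply_moves", "arguments": {
  "motion": [
    [0.1, 0.01, -0.015, 0],
    [0.2, 0.01, -0.015, 0],
    [0.3, 0.01, -0.015, 0],
    [0.4, 0.01, -0.015, 0],
    [0.5, 0.01, -0.015, 0],
    [0.6, 0.01, -0.015, 0],
    [0.7, 0.01, -0.015, 0],
    [0.8, 0.01, -0.015, 0],
    [0.9, 0.01, -0.015, 0],
    [0.98, 0.01, -0.015, 0],
    [0.98, 0.01, -0.015, 0],
    [0.98, 0.01, -0.015, 0]
  ]
}}

```text
t: 29.15
tool_pos: [505.2, 290.7, 16.8]
eef_rot: [[0.008, -0.99, 0.141], [-0.008, 0.141, 0.99], [-1.0, -0.009, -0.006]]
force: [-1.1, -0.5, 3.5]
finger_gap: 14.7
```

```bash
python3 - <<'E'
from h import *
for i in range(3):
    s=read_state();print(np.round(s["tool_pos"],1),round(s["t"],2),np.round(s["force"],1));
    im=read_camera("wrist")
cv2.imwrite("pics/w20.png",im[:,:,::-1])
E
```

```text
[505.2 290.7  16.8] 29.15 [-1.1 -0.5  3.5]
[505.3 290.7  16.8] 29.2 [-1.3 -0.8  4.4]
[505.2 290.7  16.8] 29.25 [-0.5 -2.1  3.5]
```

View pics/w20.png

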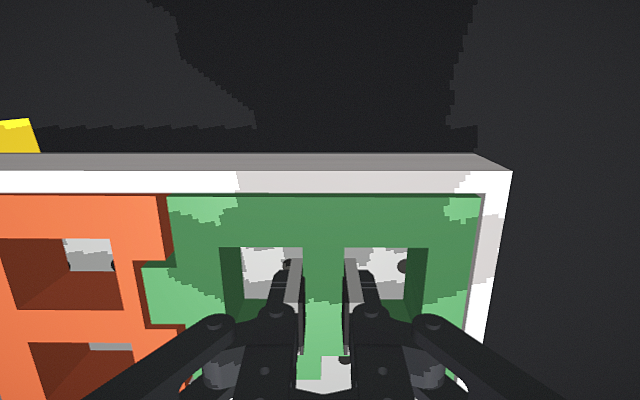

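{"name": "apply_moves", "arguments": {
  "motion": [
    [0, 0, 0, 0],
    [0, 0, 0, 0],
    [0, 0, 0, 0],
    [0, 0, 0, 0],
    [0, 0, 0, 0],
    [-0.5, 0, 0, 0],
    [-1, 0, 0, 0],
    [-2, 0, 0, 0],
    [-3, 0, 0, 0],
    [-4, -0.5, 0, 0],
    [-5, -1, -0.5, 0],
    [-6, -1.5, -1, 0],
    [-6.5, -1.5, -1, 0],
    [-6.5, -1.5, -1, 0],
    [-6.5, -1.5, -1, 0],
    [-6.5, -1.5, -1, 0]
  ],
  "fingers": 40
}}

```text
t: 30.63
tool_pos: [556.3, 244.6, 276.9]
eef_rot: [[0.007, -0.99, 0.141], [-0.008, 0.141, 0.99], [-1.0, -0.008, -0.007]]
force: [-0.4, 0.2, -0.2]
finger_gap: 34.1
```

```bash
python3 - <<'E'
from chk import *
for _ in range(3): read_camera("side")
chk("w21",[("sand",1),("red",0),("green",3)])
d=np.load("w21.npz");im=d["im"];c=dict(mtx=d["mtx"],pose=d["pose"])
V=np.zeros((400,640),bool);V[:255]=1
print("tray",np.round(fittray(im,c,TRAY,thr=190,valid=V),2))
im=read_camera("scene");cv2.imwrite("pics/s21.png",im[:,:,::-1])
im=read_camera("side");cv2.imwrite("pics/sd21.png",im[:,:,::-1])
for cam in ("scene","side"):
    print([(round(r["score"],2),np.round(r["position"])) for r in pinpoint(cam,"paver_slate_c")])
E
```

```text
sand [6.1053e+02 1.8470e+02 8.1880e+01 8.0000e-02] err vs place [ 2.52 -1.03 -0.02]
red [ 5.0347e+02  1.8481e+02 -8.5000e+00  3.0000e-02] err vs place [-0.45 -0.58 -0.4 ]
green [ 5.0360e+02  2.8972e+02 -9.8090e+01  4.0000e-02] err vs place [0.01 0.24 0.01]
tray [ 5.5616e+02  2.3757e+02 -8.0200e+00  2.7000e-01]
[(0.51, array([334., 276.]))]
[(0.15, array([255., 199.]))]
```

View pics/w21.png

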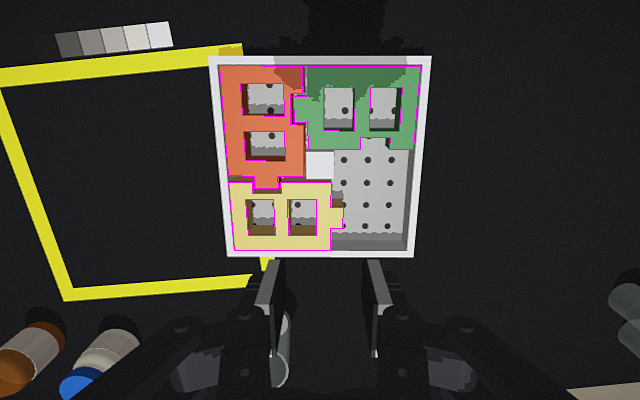

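View pics/s21.png

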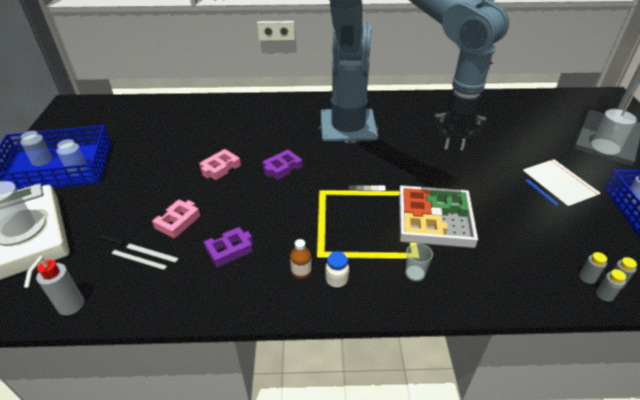

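View pics/sd21.png

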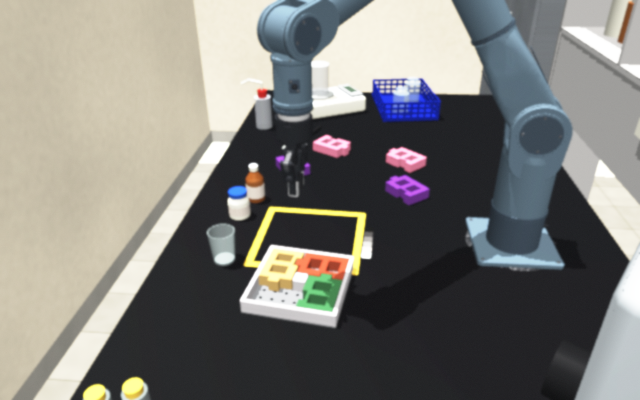

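```bash
python3 - <<'E'
from h import *
im=np.load("w21.npz")["im"];cv2.imwrite("pics/z21.png",cv2.resize(im[45:265,200:440,::-1],None,fx=2.7,fy=2.7,interpolation=cv2.INTER_CUBIC))
im=cv2.imread("pics/sd21.png");cv2.imwrite("pics/z21b.png",cv2.resize(im[235:335,230:370],None,fx=5,fy=5,interpolation=cv2.INTER_CUBIC))
E
```

```text
(no output)
```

View pics/z21.png

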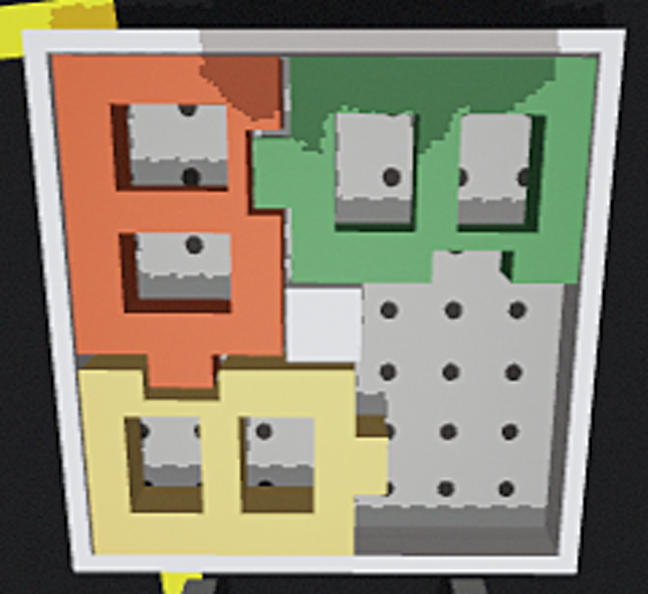

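View pics/z21b.png

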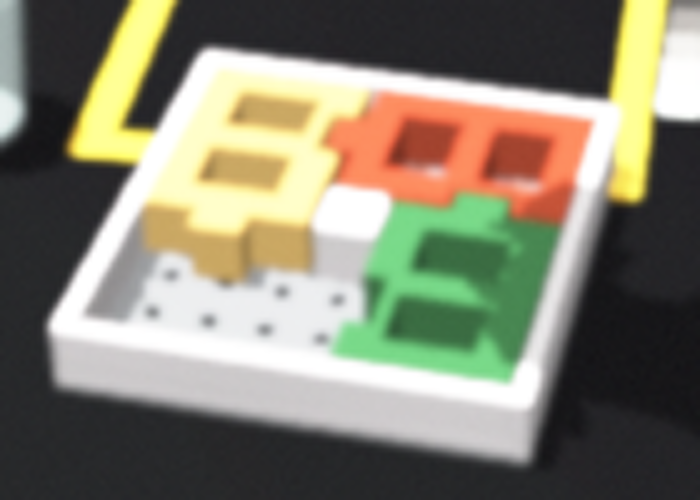

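```bash
python3 - <<'E'
from h import *
for n,cut in (("w21",250),("w6",170),("w2",255)):
    d=np.load(n+".npz");im=d["im"];c=dict(mtx=d["mtx"],pose=d["pose"])
    V=np.ones((400,640),bool); V[cut:,(235 if n=="w21" else 120):]=0
    Vt=V.copy()
    if n=="w2": Vt=np.ones((400,640),bool);Vt[255:,120:520]=0
    if n=="w6": Vt[fill(c,OUT,190,607,184,82,ss=1)>0]=0
    for z in (36,0): Vt[fill(c,SQ(236),z,*TRAY,ss=1)>0]=0
    b=im[:,:,::-1].copy()
    for a0 in (-2,):
        o=fittape(im,c,[560,15,a0],Vt);print(n,np.round(o,2))
    for s in (298,260):
        q=tr(SQ(s),*o[:3]);q=proj(c,np.c_[q,np.full(4,0)]);cv2.polylines(b,[np.round(q).astype(np.int32)],True,(0,0,255),1)
    b[~Vt]//=2
    cv2.imwrite(f"pics/{n}t.png",b)
x=tr(np.array([[5.,107.]]),*TRAY)[0];print("wall",x)
goto([x[0],x[1],140],TRAY[2]+90)
E
```

```text
w21 [ 5.6129e+02  1.5070e+01 -2.6600e+00  6.0000e-02]
w6 [ 5.6148e+02  1.5170e+01 -2.7900e+00  5.0000e-02]
w2 [ 5.6119e+02  1.4680e+01 -2.6900e+00  6.0000e-02]
wall [575.82655011 342.82802522]
tool [556.6 244.8 277. ] jaw yaw 81.9 q7 32.7 gap 34.3 t 31.0
MOVE [3.41, -0.104, 2.516] turn 0.005 (alt 30.0 -30.0 ) rows>= 5
```

View pics/w21t.png

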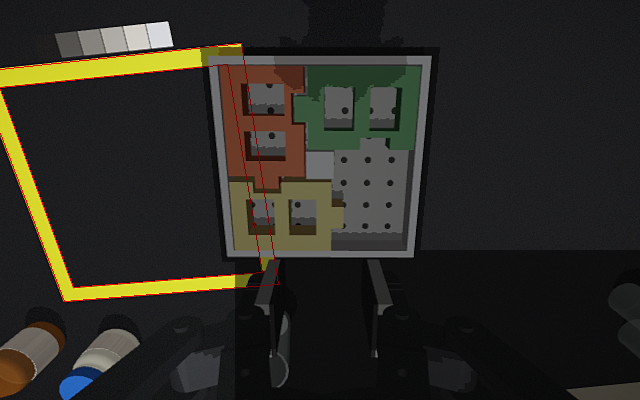

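```bash
python3 - <<'E'
from h import *
x=tr(np.array([[-8.,150.]]),*TRAY)[0];print(x)
goto([x[0],x[1],150],TRAY[2]+180)
E
```

```text
[569.01499553 387.23075851]
tool [556.6 244.8 277. ] jaw yaw 81.9 q7 32.7 gap 34.3 t 31.0
MOVE [3.151, 0.219, 3.59] turn -14.995 (alt 15.0 -45.0 ) rows>= 13
```

{"name": "apply_moves", "arguments": {
  "motion": [
    [0.2, 0.2, 0.8, -1],
    [0.5, 0.2, 1.6, -2],
    [1, 0.2, 2.4, -3],
    [1.6, 0.2, 3.2, -4],
    [2.2, 0.2, 3.6, -5],
    [2.8, 0.2, 3.6, -6.1],
    [3.1, 0.2, 3.6, -7.2],
    [3.1, 0.2, 3.6, -8.3],
    [3.1, 0.2, 3.6, -9.4],
    [3.1, 0.2, 3.6, -10.5],
    [3.1, 0.2, 3.6, -11.6],
    [3.1, 0.2, 3.6, -12.7],
    [3.1, 0.2, 3.6, -13.8],
    [3.1, 0.2, 3.6, -15],
    [3.1, 0.2, 3.6, -15],
    [3.1, 0.2, 3.6, -15],
    [3.1, 0.2, 3.6, -15]
  ],
  "fingers": 65
}}

```text
t: 32.45
tool_pos: [569.8, 387.5, 151.9]
eef_rot: [[0.007, -0.144, -0.99], [-0.008, -0.99, 0.144], [-1.0, 0.007, -0.008]]
force: [1.1, 1.0, -0.7]
finger_gap: 56.0
```

```bash
python3 - <<'E'
from h import *
c=calibration("wrist");im=read_camera("wrist");np.savez("w22.npz",im=im,**c)
x=tr(np.array([[-8.,150.]]),*TRAY)[0]
goto([x[0],x[1],18],TRAY[2]+180)
V=np.zeros((400,640),bool);V[:250]=1
t=fittray(im,c,TRAY,thr=190,valid=V);print("tray",np.round(t,2))
b=im[:,:,::-1].copy()
for s in (222,206,30):
    q=tr(SQ(s),*t[:3]);q=proj(c,np.c_[q,np.full(4,36)]);cv2.polylines(b,[np.round(q).astype(np.int32)],True,(0,0,255),1)
cv2.imwrite("pics/w22.png",b)
E
```

```text
tool [569.8 387.5 152. ] jaw yaw 171.8 q7 101.7 gap 55.7 t 32.5
MOVE [3.348, -0.012, 0.047] turn -0.023 (alt 29.98 -30.02 ) rows>= 4
tray [555.88 237.47  -8.27   0.74]
```

View pics/w22.png

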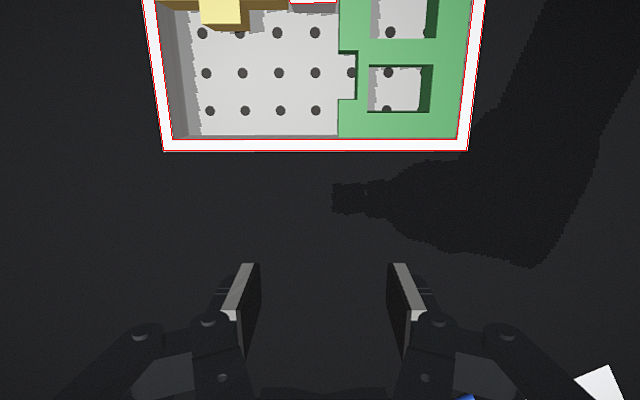

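Descend behind the tray, then push slowly with the two fingers.

{"name": "apply_moves", "arguments": {
  "motion": [
    [0.8, 0, 0.03, 0],
    [1.6, 0, 0.03, 0],
    [2.4, 0, 0.03, 0],
    [3, 0, 0.03, 0],
    [3.3, 0, 0.03, 0],
    [3.3, 0, 0.03, 0],
    [3.3, 0, 0.03, 0],
    [3.3, 0, 0.03, 0]
  ]
}}

```text
t: 33.17
tool_pos: [570.3, 387.9, 22.1]
eef_rot: [[0.009, -0.144, -0.99], [-0.006, -0.99, 0.144], [-1.0, 0.004, -0.01]]
force: [0.2, 0.6, 0.7]
finger_gap: 55.5
```

{"name": "apply_moves", "arguments": {
  "motion": [
    [0, 0.15, 0, 0],
    [0, 0.3, 0, 0],
    [0, 0.4, 0, 0],
    [0, 0.5, 0, 0],
    [0, 0.6, 0, 0],
    [0, 0.7, 0, 0],
    [0, 0.8, 0, 0],
    [0, 0.9, 0, 0],
    [0, 1.0, 0, 0],
    [0, 1.1, 0, 0],
    [0, 1.2, 0, 0],
    [0, 1.2, 0, 0],
    [0, 1.2, 0, 0]
  ]
}}

```text
t: 34.25
tool_pos: [563.3, 339.7, 22.3]
eef_rot: [[0.009, -0.144, -0.99], [-0.007, -0.99, 0.144], [-1.0, 0.006, -0.01]]
force: [1.0, 1.0, 0.8]
finger_gap: 55.7
```

```bash
cat > tl.py <<'E'
from h import *
import sys
def tl(n,T):
    s=read_state();c=calibration("wrist");im=read_camera("wrist");np.savez(n+".npz",im=im,**c)
    V=np.zeros((400,640),bool);V[:255]=1
    t=fittray(im,c,T,thr=190,valid=V);print("tray",np.round(t,2),"force",np.round(s["force"],1))
    goto([0,0,0],None,s)
    b=im[:,:,::-1].copy()
    for sz,z,p in ((222,36,t),(206,36,t),(30,36,t),(298,0,(561.3,15,-2.7)),(260,0,(561.3,15,-2.7))):
        q=tr(SQ(sz),*p[:3]);q=proj(c,np.c_[q,np.full(4,z)]);cv2.polylines(b,[np.round(q).astype(np.int32)],True,(0,0,255) if z else (255,0,0),1)
    cv2.imwrite(f"pics/{n}.png",b)
if __name__=="__main__": tl(sys.argv[1],[float(a) for a in sys.argv[2:5]])
E
python3 tl.py w23 555.8 237.6 -8.1
```

```text
tray [559.34 263.79  -9.14   0.69] force [1.  1.  0.8]
tool [563.3 339.7  22.3] jaw yaw 171.7 q7 98.2 gap 55.7 t 34.2
MOVE [0.492, 10.43, 12.717] turn 0 (alt 30 -30 ) rows>= 16
```

View pics/w23.png

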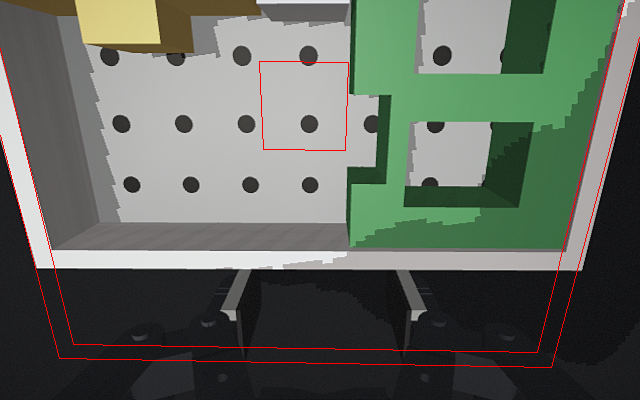

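{"name": "apply_moves", "arguments": {
  "motion": [
    [0, 0.1, -0.01, 0],
    [0, 0.25, -0.02, -0.05],
    [0, 0.45, -0.05, -0.1],
    [0.01, 0.65, -0.07, -0.15],
    [0.01, 0.85, -0.1, -0.2],
    [0.01, 1.05, -0.12, -0.25],
    [0.01, 1.25, -0.15, -0.3],
    [0.01, 1.45, -0.17, -0.35],
    [0.01, 1.65, -0.2, -0.4],
    [0.01, 1.85, -0.22, -0.45],
    [0.01, 2.05, -0.25, -0.5],
    [0.01, 2.25, -0.27, -0.5],
    [0.02, 2.45, -0.3, -0.55],
    [0.02, 2.65, -0.33, -0.55],
    [0.02, 2.8, -0.35, -0.6],
    [0.02, 2.9, -0.36, -0.6],
    [0.02, 3.0, -0.37, -0.6],
    [0.02, 3.0, -0.37, -0.6]
  ]
}}

```text
t: 35.8
tool_pos: [560.9, 217.4, 22.3]
eef_rot: [[0.009, -0.082, -0.997], [-0.009, -0.997, 0.082], [-1.0, 0.008, -0.01]]
force: [-0.7, 1.2, 1.7]
finger_gap: 55.4
```

```bash
python3 - <<'E'
from h import *
s=read_state();goto([559.1,137.2,21],177.3);print(np.round(s["force"],1))
c=calibration("wrist");im=read_camera("wrist");cv2.imwrite("pics/w24.png",im[:,:,::-1]);np.savez("w24.npz",im=im,**c)
c=calibration("side");im=read_camera("side");np.savez("d24.npz",im=im,**c);cv2.imwrite("pics/d24.png",cv2.resize(im[150:350,180:430,::-1],None,fx=3,fy=3))
E
```

```text
tool [560.9 217.4  22.3] jaw yaw 175.3 q7 106.9 gap 55.4 t 35.8
MOVE [0.048, 2.003, -0.119] turn -0.337 (alt 29.66 -30.34 ) rows>= 2
[-0.7  1.2  1.7]
```

View pics/w24.png

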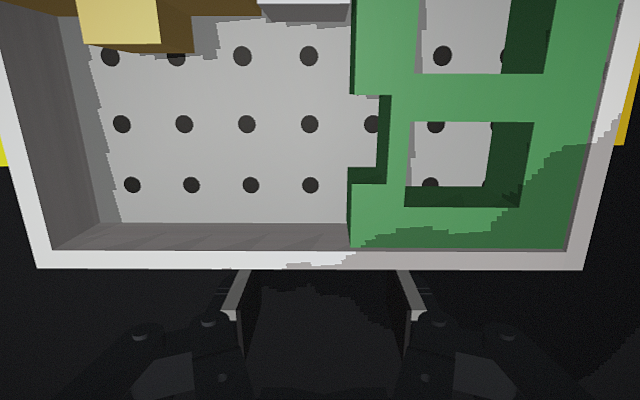

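View pics/d24.png

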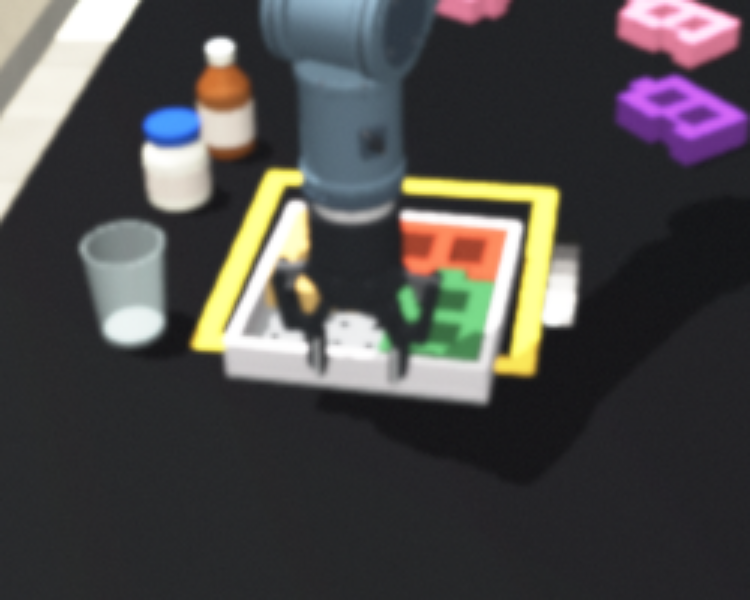

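```bash
python3 - <<'E'
from h import *
d=np.load("w24.npz");im=d["im"];c=dict(mtx=d["mtx"],pose=d["pose"])
g=im.astype(int)
V=np.zeros((400,640),bool);V[150:272,:]=1;V[:,100:240]&=True
for thr in (150,185):
    best=min((fittray(im,c,[560+a,b,-5],thr=thr,valid=V) for a in (-3,3) for b in (92,97,102)),key=lambda t:t[3]); print(np.round(best,2))
b=im[:,:,::-1].copy()
for s in (222,206,30):
    q=tr(SQ(s),*best[:3]);q=proj(c,np.c_[q,np.full(4,36)]);cv2.polylines(b,[np.round(q).astype(np.int32)],True,(0,0,255),1)
cv2.imwrite("pics/w24f.png",b)
E
```

```text
[557.27  94.31  -4.69   0.59]
[ 5.5793e+02  9.4170e+01 -4.5500e+00  4.9000e-01]
```

View pics/w24f.png

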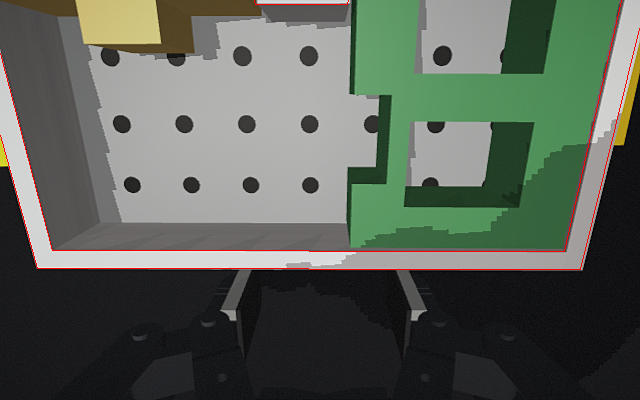

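{"name": "apply_moves", "arguments": {
  "motion": [
    [0, 0.1, -0.01, 0],
    [0, 0.25, -0.02, -0.05],
    [0, 0.45, -0.03, -0.1],
    [0.01, 0.65, -0.05, -0.15],
    [0.01, 0.85, -0.06, -0.2],
    [0.01, 1.05, -0.07, -0.25],
    [0.01, 1.25, -0.09, -0.3],
    [0.01, 1.45, -0.1, -0.3],
    [0.01, 1.65, -0.12, -0.3],
    [0.01, 1.8, -0.13, -0.3],
    [0.01, 1.9, -0.14, -0.3],
    [0.01, 1.97, -0.14, -0.3],
    [0.01, 1.97, -0.14, -0.3],
    [0.01, 1.97, -0.14, -0.3]
  ]
}}

```text
t: 37.07
tool_pos: [560.1, 137.2, 22.3]
eef_rot: [[0.009, -0.052, -0.999], [-0.012, -0.999, 0.052], [-1.0, 0.011, -0.009]]
force: [0.3, 0.1, 0.2]
finger_gap: 55.3
```

{"name": "apply_moves", "arguments": {
  "motion": [
    [0, -0.1, 0, 0],
    [0, -0.25, 0, 0],
    [0, -0.5, 0, 0],
    [0, -0.75, 0, 0],
    [0, -1, 0, 0],
    [-0.5, -1.3, 0, 0],
    [-1.5, -1.8, 0, 0],
    [-2.5, -2.3, 0, 0],
    [-3.5, -2.8, 0, 0],
    [-4.5, -3.3, 0, 0],
    [-5.5, -3.3, 0, 0],
    [-6.5, -3, 0, 0],
    [-7, -2.5, 0, 0],
    [-7, -2, 0, 0],
    [-7, -2, 0, 0],
    [-7, -2, 0, 0]
  ]
}}

```text
t: 38.4
tool_pos: [561.9, 220.2, 301.5]
eef_rot: [[0.009, -0.053, -0.999], [-0.012, -0.999, 0.053], [-1.0, 0.012, -0.01]]
force: [0.2, -0.3, -0.7]
finger_gap: 55.5
```

```bash
for i in 1 2 3; do python3 -c "from bench import *;read_camera('side')"; done; python3 tl.py w25 561.3 15 -2.7; python3 - <<'E'
from h import *
for n in ("side","scene"):
    im=read_camera(n);r=im[150:350,180:430] if n=="side" else im[130:310,220:500];cv2.imwrite(f"pics/{n}25.png",cv2.resize(r[:,:,::-1],None,fx=2.8,fy=2.8,interpolation=cv2.INTER_CUBIC))
E
```

```text
tray [559.81  13.46  -2.99   0.73] force [-0.2  0.3 -0.8]
tool [561.  221.7 300.8] jaw yaw 177.2 q7 122.0 gap 55.5 t 38.5
MOVE [7.479, 6.15, 13.792] turn 0 (alt 30 -30 ) rows>= 17
```

View pics/w25.png

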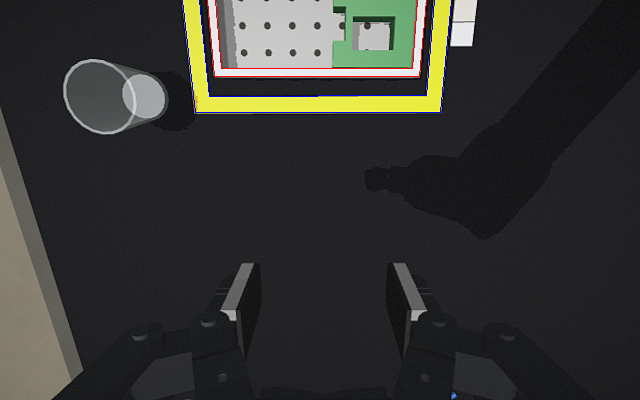

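View pics/scene25.png

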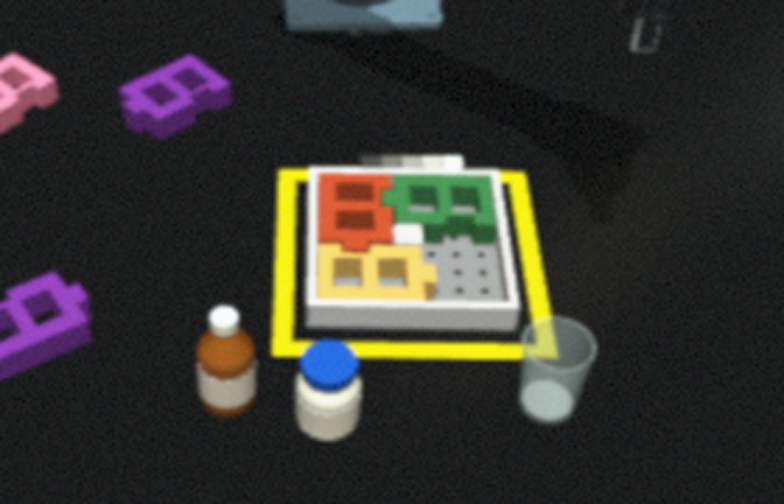

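View pics/side25.png

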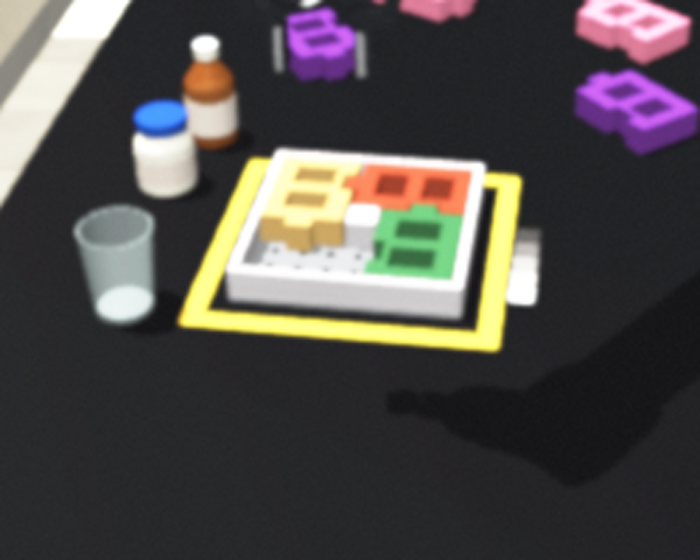

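{"name": "apply_moves", "arguments": {
  "motion": [
    [0, 1, 0, 0],
    [0, 2, 0, 0],
    [0, 3, 0, 0],
    [0, 3.8, 0, 0],
    [0, 3.8, 0, 0],
    [0, 3.8, 0, 0],
    [0, 3.8, 0, 0],
    [0, 3.8, 0, 0]
  ]
}}

```text
t: 39.37
tool_pos: [553.4, 71.6, 302.7]
eef_rot: [[0.008, -0.047, -0.999], [-0.01, -0.999, 0.047], [-1.0, 0.01, -0.008]]
force: [0.2, 0.3, 0.1]
finger_gap: 55.6
```

```bash
sed -i 's/^TRAY=.*/TRAY=[560,13.6,-2.9]/' h.py; python3 tl.py w26 560 13.6 -2.9; python3 chk.py w27 red:0 sand:1 green:3; python3 -c "
import cv2;i=cv2.imread('pics/w26.png');cv2.imwrite('pics/w26z.png',cv2.resize(i[0:300,150:520],None,fx=2,fy=2))"
```

```text
tray [ 5.5992e+02  1.3600e+01 -3.0100e+00  1.2000e-01] force [0.2 0.3 0.1]
tool [553.4  71.6 302.7] jaw yaw 177.3 q7 137.1 gap 55.6 t 39.4
MOVE [7.479, 2.366, 13.796] turn 0 (alt 30 -30 ) rows>= 16
red [ 5.1217e+02 -4.3070e+01 -3.2300e+00  3.0000e-02] err vs place [-0.9   0.03 -0.33]
sand [ 6.1908e+02 -3.4150e+01  8.7230e+01  5.0000e-02] err vs place [ 2.39 -0.82  0.13]
green [ 5.0294e+02  6.1200e+01 -9.2680e+01  4.0000e-02] err vs place [-0.36  0.67  0.22]
```

View pics/w26z.png

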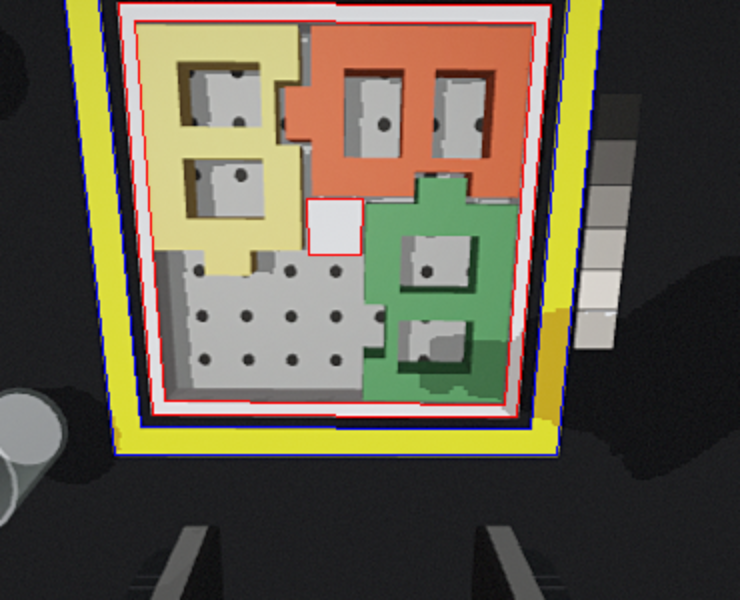

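```bash
python3 - <<'E'
from h import *
d=np.load("w27.npz");im=d["im"];c=dict(mtx=d["mtx"],pose=d["pose"])
for col,k in (("red",0),("sand",1),("green",3)):
    print(col,[(z,round(fitpaver(im,c,col,z0=z,init=list(place(k)))[3],4)) for z in (-4,0,4,8,12,16)])
E
```

```text
red [(-4, np.float64(0.0677)), (0, np.float64(0.0412)), (4, np.float64(0.0256)), (8, np.float64(0.0383)), (12, np.float64(0.0632)), (16, np.float64(0.094))]
sand [(-4, np.float64(0.0708)), (0, np.float64(0.0545)), (4, np.float64(0.0457)), (8, np.float64(0.0561)), (12, np.float64(0.0809)), (16, np.float64(0.1069))]
green [(-4, np.float64(0.0612)), (0, np.float64(0.0449)), (4, np.float64(0.0366)), (8, np.float64(0.0522)), (12, np.float64(0.0798)), (16, np.float64(0.109))]
```

All three pavers fit best at floor height (4 mm), so they lie flush. Handing in.

```bash
python3 -c "
from bench import *
print(job_done())"
```

```text
the job is handed in; nothing more can be done
None
```

The job is done and handed in after about 40 s of robot time. Three pavers were on the bench: terracotta, sand and green. Slate was not visible in any camera view, so its place in the tray (place 2) is empty.

I laid sand in place 1, terracotta in place 0 and green in place 3. Only then did I push the tray with two open fingertips against its +y wall, never gripping or lifting it, into the tape square.

**Last checks, taken with the arm clear of everything:**
- **Tray:** its centre measured (560, 13.6) mm with the tape square's centre at (561.3, 15), and the angles agree within 0.3°. That leaves about 17 mm to the tape on every side.
- **Pavers:** all three fitted best at tray-floor height, so they lie flush, and each tab is in its notch or points the right way.
- **Bystanders:** the robot was not moved near the jar, beaker or amber bottle, and they look unmoved in the pictures.

One check was slightly off: sand measured about 2.4 mm off its nominal centre, towards its outer wall. The design gap there is 2 mm, so I read this as touching the wall plus about 0.5 mm of measuring error. The other two were within about 1 mm.

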